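Set a bumped sample station upright before the test series

TASK

The sample station was bumped: stand every tipped orange-capped bottle upright on the yellow stripe of its lane, among the bottles still standing there, without knocking those over. Also stand each dried red plaque from the rail on edge in an empty slot of the rack, fully down and centred across the rack. Leave the green plaque in its slot and the things around alone.

Things in the scene. Friction and masses are not known exactly. Their poses are not given: they have to be found in the camera images.
- lane: Fixed shallow grey tray with blue lips, 170 mm across (its own x) by 450 mm along (its own y). Origin under its centre at table height. Inner floor 6 mm above the origin, lips 5 mm thick rising to 14 mm. A yellow stripe 60 mm wide runs along its middle, centred on x = 0.
- bottle1: Loose white square sample bottle with a blue band and an orange cap, tipped over at the start and lying on one flat side; may be absent. 90 mm long in all: square body 36 x 36 mm and 70 mm long, then a round cap 26 mm across and 17 mm long, with a 3 mm gap between. Origin on its axis at mid-length, 45 mm from its base; own x axis points along the bottle from base to cap (straight up when it stands; the origin is then 51 mm above the lane's origin). About 0.08 to 0.17 kg.
- bottle2: Loose white square sample bottle with a blue band and an orange cap, tipped over at the start and lying on one flat side; may be absent. 90 mm long in all: square body 36 x 36 mm and 70 mm long, then a round cap 26 mm across and 17 mm long, with a 3 mm gap between. Origin on its axis at mid-length, 45 mm from its base; own x axis points along the bottle from base to cap (straight up when it stands; the origin is then 51 mm above the lane's origin). About 0.08 to 0.17 kg.
- bottle3: Loose white square sample bottle with a blue band and an orange cap, tipped over at the start and lying on one flat side; may be absent. 90 mm long in all: square body 36 x 36 mm and 70 mm long, then a round cap 26 mm across and 17 mm long, with a 3 mm gap between. Origin on its axis at mid-length, 45 mm from its base; own x axis points along the bottle from base to cap (straight up when it stands; the origin is then 51 mm above the lane's origin). About 0.08 to 0.17 kg.
- stander1: Loose square sample bottle of the same size as the tipped ones, grey band and black cap, already standing on the stripe. Origin on its axis at mid-height, 45 mm above its base; own z axis points up to the cap.
- stander2: Loose square sample bottle of the same size as the tipped ones, grey band and black cap, already standing on the stripe. Origin on its axis at mid-height, 45 mm above its base; own z axis points up to the cap.
- rail: Fixed drying rail, a bar 270 mm long (its own x), 24 mm wide (y) and 24 mm high with a black rubber top, on a thin foot 44 mm wide. Origin under its centre at table height.
- plaque1: Loose red plastic test plaque 60 mm (own x) x 50 mm (own y) x 8 mm thick (own z), origin at its centre; at the start it lies flat across the drying rail, its underside 24 mm above the table, its 50 mm width overhanging the rail on both sides. May be absent. About 0.035 to 0.07 kg.
- plaque2: Loose red plastic test plaque 60 mm (own x) x 50 mm (own y) x 8 mm thick (own z), origin at its centre; at the start it lies flat across the drying rail, its underside 24 mm above the table, its 50 mm width overhanging the rail on both sides. May be absent. About 0.035 to 0.07 kg.
- plaque3: Loose red plastic test plaque 60 mm (own x) x 50 mm (own y) x 8 mm thick (own z), origin at its centre; at the start it lies flat across the drying rail, its underside 24 mm above the table, its 50 mm width overhanging the rail on both sides. May be absent. About 0.035 to 0.07 kg.
- rack: Fixed rack with four slots in a row along its own x, 44 mm apart; origin under its centre at table height. Black base 200 x 70 mm, 8 mm thick. Each slot runs along the rack's y: two blue walls 36 mm wide (y), 11 mm apart up to 28 mm above the table, then flaring to about 18 mm apart at 42 mm. A plaque in a slot stands on the base with its 60 mm side upright and overhangs the walls by 7 mm on each side.
- slot1 (a point): Middle of the floor of rack slot 1 (-66 mm along the rack's x), on the top of the base, 8 mm above the table; axes as the rack's.
- slot2 (a point): Middle of the floor of rack slot 2 (-22 mm along the rack's x), on the top of the base, 8 mm above the table; axes as the rack's.
- slot3 (a point): Middle of the floor of rack slot 3 (+22 mm along the rack's x), on the top of the base, 8 mm above the table; axes as the rack's.
- slot4 (a point): Middle of the floor of rack slot 4 (+66 mm along the rack's x), on the top of the base, 8 mm above the table; axes as the rack's.
- kept1: Loose green plaque, same size as the red ones, already standing on edge in slot 1; exactly one of the four green plaques is present, the slot of each absent one is empty. Origin at its centre, thickness along its own x, 60 mm side along its own z (up).
- kept2: Loose green plaque, same size as the red ones, already standing on edge in slot 2; exactly one of the four green plaques is present, the slot of each absent one is empty. Origin at its centre, thickness along its own x, 60 mm side along its own z (up).
- kept3: Loose green plaque, same size as the red ones, already standing on edge in slot 3; exactly one of the four green plaques is present, the slot of each absent one is empty. Origin at its centre, thickness along its own x, 60 mm side along its own z (up).
- kept4: Loose green plaque, same size as the red ones, already standing on edge in slot 4; exactly one of the four green plaques is present, the slot of each absent one is empty. Origin at its centre, thickness along its own x, 60 mm side along its own z (up).
- bowl: Loose red plastic bowl, 120 mm across and 45 mm high, origin under its centre; leave alone.
- dropper: Loose amber dropper bottle, 32 mm across and 75 mm high, origin under its centre; leave alone.
- pot: Loose clear jar with blue lid, 56 mm across and 50 mm high, origin under its centre; leave alone.
Mind the look-alikes: they are no part of the job. Leave any pink or turquoise look-alike of the bottle1 alone. What is shaped like the bottle3 but pink is not meant.

How it is judged (in metres and radians):
At the end, for the whole second after the job is handed in: All at rest: tipped bottles upright (7 deg) on the lane floor, axes within 18 mm of the stripe's midline; the standing bottles still upright, within 30 mm of it. Red and green plaques on edge (17 deg), down in slots: within 9 mm of a slot's middle, 14 mm of the rack's midline (angle between each of bottle1, bottle2, bottle3's own x axis and vertical below 0.12 rad and x of bottle1 in the frame of lane between -0.018 and 0.018 m and y of bottle1 in the frame of lane between -0.205 and 0.205 m and z of bottle1 in the frame of lane between 0.046 and 0.056 m and linear speed of each of bottle1, bottle2, bottle3, stander1, stander2, plaque1, plaque2, plaque3, kept1, kept2, kept3, kept4 below 0.02 m/s and x of bottle2 in the frame of lane between -0.018 and 0.018 m and y of bottle2 in the frame of lane between -0.205 and 0.205 m and z of bottle2 in the frame of lane between 0.046 and 0.056 m and x of bottle3 in the frame of lane between -0.018 and 0.018 m and y of bottle3 in the frame of lane between -0.205 and 0.205 m and z of bottle3 in the frame of lane between 0.046 and 0.056 m and angle between each of stander1, stander2's own z axis and vertical below 0.12 rad and x of stander1 in the frame of lane between -0.03 and 0.03 m and y of stander1 in the frame of lane between -0.205 and 0.205 m and z of stander1 in the frame of lane between 0.046 and 0.056 m and x of stander2 in the frame of lane between -0.03 and 0.03 m and y of stander2 in the frame of lane between -0.205 and 0.205 m and z of stander2 in the frame of lane between 0.046 and 0.056 m and angle between plaque1's own z axis and vertical between 1.27 and 1.87 rad and y of plaque1 in the frame of rack between -0.014 and 0.014 m and z of plaque1 in the frame of rack between 0.028 and 0.044 m and (x of plaque1 in the frame of slot1 between -0.009 and 0.009 m or x of plaque1 in the frame of slot2 between -0.009 and 0.009 m or x of plaque1 in the frame of slot3 between -0.009 and 0.009 m or x of plaque1 in the frame of slot4 between -0.009 and 0.009 m) and angle between plaque2's own z axis and vertical between 1.27 and 1.87 rad and y of plaque2 in the frame of rack between -0.014 and 0.014 m and z of plaque2 in the frame of rack between 0.028 and 0.044 m and (x of plaque2 in the frame of slot1 between -0.009 and 0.009 m or x of plaque2 in the frame of slot2 between -0.009 and 0.009 m or x of plaque2 in the frame of slot3 between -0.009 and 0.009 m or x of plaque2 in the frame of slot4 between -0.009 and 0.009 m) and angle between plaque3's own z axis and vertical between 1.27 and 1.87 rad and y of plaque3 in the frame of rack between -0.014 and 0.014 m and z of plaque3 in the frame of rack between 0.028 and 0.044 m and (x of plaque3 in the frame of slot1 between -0.009 and 0.009 m or x of plaque3 in the frame of slot2 between -0.009 and 0.009 m or x of plaque3 in the frame of slot3 between -0.009 and 0.009 m or x of plaque3 in the frame of slot4 between -0.009 and 0.009 m) and angle between kept1's own x axis and vertical between 1.27 and 1.87 rad and y of kept1 in the frame of rack between -0.014 and 0.014 m and z of kept1 in the frame of rack between 0.028 and 0.044 m and (x of kept1 in the frame of slot1 between -0.009 and 0.009 m or x of kept1 in the frame of slot2 between -0.009 and 0.009 m or x of kept1 in the frame of slot3 between -0.009 and 0.009 m or x of kept1 in the frame of slot4 between -0.009 and 0.009 m) and angle between kept2's own x axis and vertical between 1.27 and 1.87 rad and y of kept2 in the frame of rack between -0.014 and 0.014 m and z of kept2 in the frame of rack between 0.028 and 0.044 m and (x of kept2 in the frame of slot1 between -0.009 and 0.009 m or x of kept2 in the frame of slot2 between -0.009 and 0.009 m or x of kept2 in the frame of slot3 between -0.009 and 0.009 m or x of kept2 in the frame of slot4 between -0.009 and 0.009 m) and angle between kept3's own x axis and vertical between 1.27 and 1.87 rad and y of kept3 in the frame of rack between -0.014 and 0.014 m and z of kept3 in the frame of rack between 0.028 and 0.044 m and (x of kept3 in the frame of slot1 between -0.009 and 0.009 m or x of kept3 in the frame of slot2 between -0.009 and 0.009 m or x of kept3 in the frame of slot3 between -0.009 and 0.009 m or x of kept3 in the frame of slot4 between -0.009 and 0.009 m) and angle between kept4's own x axis and vertical between 1.27 and 1.87 rad and y of kept4 in the frame of rack between -0.014 and 0.014 m and z of kept4 in the frame of rack between 0.028 and 0.044 m and (x of kept4 in the frame of slot1 between -0.009 and 0.009 m or x of kept4 in the frame of slot2 between -0.009 and 0.009 m or x of kept4 in the frame of slot3 between -0.009 and 0.009 m or x of kept4 in the frame of slot4 between -0.009 and 0.009 m)); the robot touches nothing.
It fails at once if a bowl, dropper bottle or jar nearby is pushed more than 30 mm (distance of any of bowl, dropper, pot from where it was at the start of the episode above 0.03 m).
It fails at once if a bottle that was standing is knocked over (angle between any of stander1, stander2's own z axis and vertical above 0.7 rad).
It fails at once if the green plaque already in the rack is lifted out (z of any of kept1, kept2, kept3, kept4 in the frame of rack above 0.08 m).
Of bottle1, bottle2, bottle3 only 2 to 3 are there at a start; the rules pass over those that are not, and their reading is None.
Of plaque1, plaque2, plaque3 only 2 to 3 are there at a start; the rules pass over those that are not, and their reading is None.
Of kept1, kept2, kept3, kept4 only 1 to 1 are there at a start; the rules pass over those that are not, and their reading is None.
At some moment in a run one of bottle1, bottle2, bottle3 may be knocked a few centimetres aside while the robot is not near it.
It also fails if it takes over 210 s, if anything falls off the work surface, if the arm or the gripper's body presses on something with over 40 N, if the wrist force passes 120 N, or if a joint passes its speed limit or range.

ROBOT

A 6-joint arm with a two-finger parallel gripper is mounted at the origin on the work surface. World frame = base frame: x ahead of the robot, y to its left, z up, the work surface at z = 0. Lengths are in mm, angles in rad, forces in N, time in s.
With the tool pointing down it reaches from about 350 to 975 mm from the base axis. Payload 7.1 kg.
Tool frame: the origin (TCP) lies between the finger pads; the fingertips stand 19 mm ahead of it and the grasp point (between the pads) is the TCP (ctrl.tcp_to_tips is the distance from the TCP to the fingertips, in mm); z points along the fingers, y is the line along which they close (so a half turn about z gives the same grasp; the last joint's range is limited). The gripper opens to 88 mm and grips with 3 to 60 N. Pads are 20 mm wide; open, the fingers measure 115 mm over their backs; the gripper's body (75 mm by 178 mm) begins 61 mm behind the grasp point.
Start: joints at [1.182, 0.423, 1.63, -0, 1.089, -0.019], TCP at [225.861, 582.745, 241.675] pointing down, gripper open.
Joint ranges: [-3, 3], [-0.9, 2.11], [0.09, 2.58], [-1.31, 4.45], [0.11, 2.69], [-2.54, 2.54]. Speed limits (rad/s): [2.39, 2.39, 3.01, 3.14, 3.14, 3.14].

INTERFACE

Orientations are given as a rotation vector (axis times angle).
In Python, from workcell import status, optics, ctrl gives the robot as it stands. The module is installed in compiled form; this text tells all that it offers.
- The arm moves only by the shell command python3 -m inch 'ROWS'. ROWS is JSON, a list that holds one entry, the list of rows, each a list of 7 numbers: the shift along the tool's x, y, z in mm, then the turn, a rotation vector about the tool's x, y, z in rad, then the opening in per cent of the stroke, from 0 (shut) to 100 (fully open). A call has 1 to 20 rows; each row is the pose to reach, as a shift and turn from the pose commanded when the call began, along the tool's axes at that moment; what a row does not reach only later rows make up. A row lasts 1/10 s, in which the tool goes at most 50 mm and 8.59 degrees, less where a joint would pass 70% of its speed; a pose out of reach is approached as far as the arm can. A call with a gripper value outside its range is refused whole. The fingers move at their own pace and stop on an object; the grip force is fixed at half the most. Time passes only in rows, so rows that repeat a pose let the fingers close. It gives the time, the measured TCP pose, the force, the opening and the grip force at its end, in the units of the state.
- status.get_obs(): the state, without advancing time (a new reading comes with each control period).
- optics.get_image(name): name is "scene" or "top"; returns a dict with "frame" (420x560x3 uint8, red, green, blue), "fx", "fy", "cx", "cy" (pixels), "k1" (the pictures are not rectified: a ray, as slopes to the right and down, at radius r is drawn at 1 + k1 r^2 times it, then the intrinsics apply), "rvec" (rotation vector, rad) and "tvec" (3), from world to camera coordinates, as OpenCV has them. Camera axes: x right, y down, z forward; pixel columns grow to the right and rows downward; lengths in mm; the calibration is good to about 2 mm. A picture is of the moment at which its call begins. There is no depth.
- ctrl.close_job(): hands the job in; it is judged then, once.
The state is a dict: "t": time; "qpos": joint angles; "qvel": joint speeds; "joint_torque": joint torques, N m; "ee_pos": TCP position; "orientation": TCP orientation; "ft_force": force on the tool from outside, world axes, zero at the start; "moment": the same for the moment, N m; "width": finger opening in mm; "grasp_force": force on a finger pad.
Only numpy, scipy, OpenCV 4.12 (cv2) and the standard library are available. Lean on these libraries where they do the work, as an engineer would, in place of code of your own. Each camera call takes 0.05 s, during which the arm holds its last target. There are 200 camera calls.

## Working session

There is one attempt and no reset: what is moved stays moved. The work goes in short steps, Python scripts to look and compute and a shell command to move; the robot and the scene stay as the last step left them, time stands still between calls to the robot, and variables do not carry over. Pictures are saved under pics/ and viewed, at most 14 in all, crops included, and the job is handed in when it is done.

```bash
mkdir -p pics; cat > h.py <<'E'
import numpy as np, cv2
from workcell import status, optics, ctrl
from scipy.spatial.transform import Rotation as R
def img(name,save=None):
    d=optics.get_image(name)
    if save: cv2.imwrite('pics/'+save,cv2.cvtColor(d['frame'],cv2.COLOR_RGB2BGR))
    return d
def cam(d):
    K=np.array([[d['fx'],0,d['cx']],[0,d['fy'],d['cy']],[0,0,1.]])
    return K,np.array([d['k1'],0,0,0,0.]),R.from_rotvec(np.ravel(d['rvec'])).as_matrix(),np.ravel(d['tvec'])
def ray(d,uv,z):
    """pixels -> world points on plane z"""
    K,D,M,t=cam(d)
    p=cv2.undistortPoints(np.array(uv,float).reshape(-1,1,2),K,D).reshape(-1,2)
    v=np.c_[p,np.ones(len(p))]@M; c=-M.T@t
    return c+v*((z-c[2])/v[:,2])[:,None]
def proj(d,P):
    K,D,M,t=cam(d)
    return cv2.projectPoints(np.array(P,float).reshape(-1,1,3),np.ravel(d['rvec']).astype(float),t.astype(float),K,D)[0].reshape(-1,2)
E
python3 - <<'E'
from h import *
for n in('top','scene'):
    d=img(n,n+'0.png'); K,D,M,t=cam(d); print(n,-M.T@t,M[2],d['fx'],d['k1'])
print(status.get_obs())
E
```

```text
top [ 353.29657199   55.68486039 1101.72796361] [ 0.17375567 -0.00740995 -0.98476092] 390.7628788240158 -0.043497343226351674
scene [1360.76539422   38.41091429  980.0724559 ] [-0.65221178  0.0128356  -0.75792812] 523.8759797011951 -0.030808032656374124
{'t': 0.1, 'qpos': array([ 1.18202938e+00,  4.23777934e-01,  1.63062088e+00, -2.17757423e-06,
        1.08861488e+00, -1.89776458e-02]), 'qvel': array([-0.00108937, -0.00298504, -0.00160751, -0.00054944,  0.00102388,
       -0.00055992]), 'joint_torque': array([-4.58946361e-04, -5.45614636e+01, -2.74324679e+01,  6.44613337e-02,
        1.89036661e-02,  1.73608635e-05]), 'ee_pos': array([225.66468622, 582.31299791, 240.96811444]), 'orientation': array([-5.77505515e-01, -3.08776476e+00,  2.18634089e-03]), 'ft_force': array([ 0.63033766, -0.53370437, -0.11527245]), 'moment': array([ 0.04501887, -0.05319594,  0.01540384]), 'grasp_force': 0.0, 'width': 87.78822043896139}
```

View pics/top0.png

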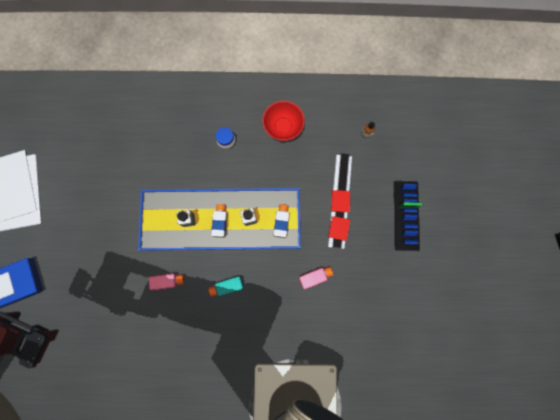

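View pics/scene0.png

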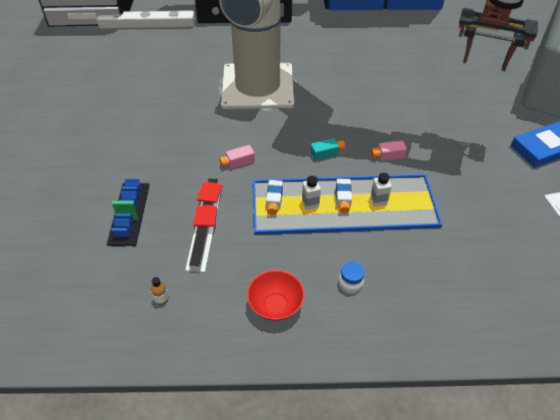

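The top view shows the lane at px (140-300, 188-248), with tipped bottles at (219,220) and (282,220) and caps facing up-image (+x). The standers are at (185,217) and (249,215). Two red plaques lie on the rail at (341,201) and (340,231). The rack is at (408,215), with green in the second slot from the far end. The pink and turquoise look-alikes are at row ~283. The scene view agrees with this.

```bash
cat > m.py <<'E'
from h import *
def hsv(d): return cv2.cvtColor(d['frame'],cv2.COLOR_RGB2HSV)
def blobs(d,lo,hi,amin,box=None):
    m=cv2.inRange(hsv(d),np.array(lo),np.array(hi))
    if box: k=np.zeros_like(m); k[box[1]:box[3],box[0]:box[2]]=1; m*=k
    c=cv2.findContours(m,cv2.RETR_EXTERNAL,cv2.CHAIN_APPROX_NONE)[0]
    return [x.reshape(-1,2).astype(float) for x in c if cv2.contourArea(x)>=amin]
def rect(d,pts,z):
    w=ray(d,pts,z)[:,:2].astype(np.float32); (c,s,a)=cv2.minAreaRect(w); return np.round(c,1),np.round(s,1),round(a,1)
BOX={'top':(130,60,440,262),'scene':(90,165,450,330)}
def measure(n):
    d=img(n); B=BOX[n]
    print('==',n)
    for name,lo,hi,z,am in [('orange',(5,170,120),(16,255,255),26,8),('blue',(100,120,60),(130,255,255),30,15),('red',(0,200,120),(3,255,255),32,60),('green',(50,120,80),(75,255,255),60,10),('yellow',(20,150,120),(32,255,255),6,50)]:
        for b in blobs(d,lo,hi,am,B): print(name,'px',b.mean(0).round(),'z',z,*rect(d,b,z),'n',len(b))
    return d
if __name__=='__main__':
    for n in('top','scene'): measure(n)
E
python3 m.py
python3 - <<'E'
from h import *
d=img('top'); f=cv2.cvtColor(d['frame'],cv2.COLOR_RGB2BGR)
a=cv2.resize(f[180:255,130:310],None,fx=4.4,fy=4.0,interpolation=cv2.INTER_CUBIC)
b=cv2.resize(f[145:255,320:430],None,fx=2.7,fy=2.7,interpolation=cv2.INTER_CUBIC)
e=img('scene');g=cv2.cvtColor(e['frame'],cv2.COLOR_RGB2BGR); c=cv2.resize(g[165:275,90:240],None,fx=2.7,fy=2.7,interpolation=cv2.INTER_CUBIC)
o=np.zeros((600,800,3),np.uint8); o[:300,:792]=a; o[300:597,:297]=b; o[300:597,300:705]=c
cv2.imwrite('pics/crop0.png',o)
E
```

```text
== top
orange px [283. 207.] z 26 [530.2  39. ] [22.9 13.6] 82.7 n 23
orange px [220. 207.] z 26 [527.7 213.9] [11.3 25.1] 1.0 n 24
orange px [368. 130.] z 26 [ 762.  -205.2] [19.4  9.7] 63.1 n 15
blue px [411. 242.] z 30 [ 439.3 -314.9] [13.8 39.2] 0.7 n 31
blue px [410. 233.] z 30 [ 462.8 -314.5] [16.7 42.6] 0.8 n 35
blue px [410. 226.] z 30 [ 482.4 -315.5] [11.2 42. ] 0.8 n 33
blue px [410. 217.] z 30 [ 507.6 -314.9] [16.9 40.4] 0.9 n 35
blue px [410. 210.] z 30 [ 527.4 -315.8] [11.3 39.7] 0.9 n 31
blue px [410. 200.] z 30 [ 557.3 -318.3] [ 8.6 37.2] 1.0 n 29
blue px [410. 195.] z 30 [ 570.2 -317.6] [11.5 40. ] 1.0 n 30
blue px [219. 219.] z 30 [495.2 215.8] [169.1 444.9] 1.7 n 436
blue px [409. 186.] z 30 [ 594.7 -315.9] [20.3 41. ] 1.0 n 36
blue px [224. 136.] z 30 [735.4 210.9] [50.6 49.8] 47.9 n 48
red px [339. 228.] z 32 [ 473.5 -114.7] [43.1 57.3] 79.0 n 62
red px [340. 201.] z 32 [ 549.5 -120.4] [42.1 57. ] 89.5 n 63
red px [283. 121.] z 32 [783.8  43.3] [113.3 110.2] 1.1 n 107
green px [412. 204.] z 60 [ 540.2 -311.7] [49.7 11.1] 87.3 n 39
yellow px [180. 219.] z 6 [494.  
[... 462 characters left out ...]
.4] 88.9 n 36
blue px [343. 187.] z 30 [467.6 219.2] [36.3 20.5] 89.0 n 38
blue px [131. 192.] z 30 [ 478.7 -309. ] [98.4 47.2] 0.3 n 89
blue px [290. 179.] z 30 [439.3  88.5] [ 9.4 81. ] 3.1 n 65
blue px [347. 177.] z 30 [434.4 234.3] [  9.1 156. ] 1.1 n 123
blue px [348. 213.] z 30 [518.9 217.1] [177.  442.8] 1.8 n 667
red px [275. 295.] z 32 [775.5  46.2] [112.2 111.8] 0.9 n 143
red px [208. 194.] z 32 [ 482.2 -112.6] [43.4 56.9] 77.7 n 121
green px [126. 208.] z 60 [ 560.8 -301.6] [71.4 47. ] 19.7 n 69
yellow px [261. 207.] z 6 [505.6  18. ] [53.3 26.8] 0.4 n 50
yellow px [308. 206.] z 6 [502.6 127.8] [ 55.8 155.3] 1.9 n 168
yellow px [390. 203.] z 6 [496.3 334.4] [ 56.1 209.6] 1.8 n 206
```

View pics/crop0.png

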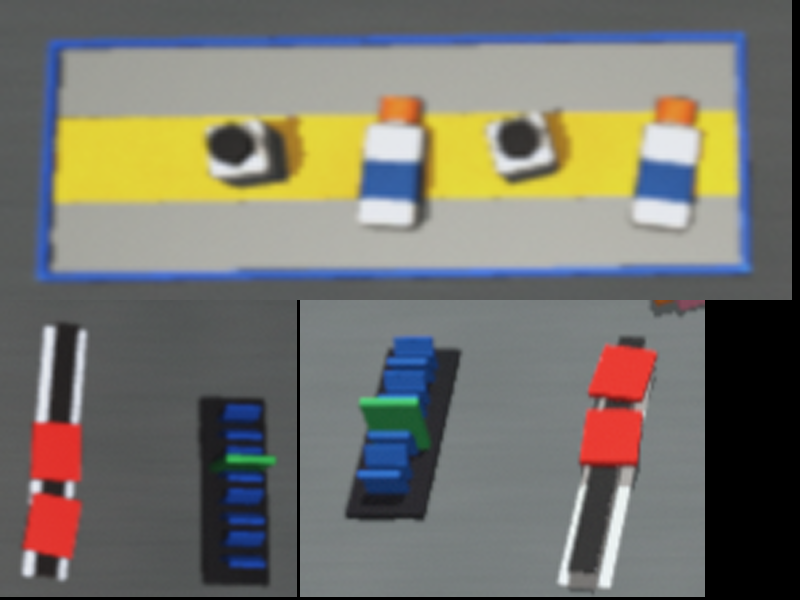

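The crop shows the bottles with caps toward +x and a few degrees of yaw, at crop (390,160) and (665,160). The standers are at crop (235,150) and (520,145). The rack's green plaque is in the slot at crop (245,460), the second from the far end. Next I'll refine the numbers and set up a helper that computes the row values.

```bash
cat > go.py <<'E'
# usage: go.py x y z heading_deg tilt_deg -> row (tool-frame shift mm, turn rad) from the measured pose
import sys; from h import *
def ori(psi,tau):
    p,t=np.radians([psi,tau]); h=np.array([np.cos(p),np.sin(p),0]); c=np.array([-np.sin(p),np.cos(p),0])
    z=h*np.sin(t)-np.array([0,0,np.cos(t)]); return np.c_[np.cross(c,z),c,z]
if __name__=='__main__':
    o=status.get_obs(); M=R.from_rotvec(o['orientation']); a=list(map(float,sys.argv[1:]))
    for i in range(0,len(a),5):
        x=a[i:i+5]
        print(np.r_[(M.inv().apply(np.array(x[:3])-o['ee_pos'])).round(1),(M.inv()*R.from_matrix(ori(*x[3:]))).as_rotvec().round(3)].tolist())
E
python3 - <<'E'
from h import *
d=img('top')
cr=lambda x,y:(x/4.4+130,y/4+180)
for n,p,z in [('B base',[(359,222),(418,228)],42),('A base',[(632,222),(693,228)],42),('caps B,A ends',[(401,96),(677,97)],30),('B shoulder',[(366,122),(425,128)],42),('A shoulder',[(641,120),(701,128)],42),('stander caps',[(233,145),(519,138)],96)]:
    print(n,ray(d,[cr(*q) for q in p],z)[:,:2].round(0).tolist())
E
python3 go.py 500 400 250 -5 0 500 216 250 -5 -50
```

```text
B base [[446.0, 233.0], [443.0, 196.0]]
A base [[449.0, 64.0], [446.0, 27.0]]
caps B,A ends [[536.0, 212.0], [538.0, 38.0]]
B shoulder [[515.0, 231.0], [512.0, 194.0]]
A shoulder [[519.0, 60.0], [514.0, 22.0]]
stander caps [[490.0, 300.0], [498.0, 132.0]]
[-321.7, -71.2, -8.5, -0.0, -0.0, -0.282]
[-388.2, -242.8, -8.4, 0.123, 0.867, -0.264]
```

```bash
python3 -m inch '[[[-388,-243,-8,0.123,0.867,-0.264,64],[-388,-243,-8,0.123,0.867,-0.264,64],[-388,-243,-8,0.123,0.867,-0.264,64],[-388,-243,-8,0.123,0.867,-0.264,64],[-388,-243,-8,0.123,0.867,-0.264,64],[-388,-243,-8,0.123,0.867,-0.264,64],[-388,-243,-8,0.123,0.867,-0.264,64],[-388,-243,-8,0.123,0.867,-0.264,64],[-388,-243,-8,0.123,0.867,-0.264,64],[-388,-243,-8,0.123,0.867,-0.264,64],[-388,-243,-8,0.123,0.867,-0.264,64],[-388,-243,-8,0.123,0.867,-0.264,64],[-388,-243,-8,0.123,0.867,-0.264,64],[-388,-243,-8,0.123,0.867,-0.264,64],[-388,-243,-8,0.123,0.867,-0.264,64],[-388,-243,-8,0.123,0.867,-0.264,64]]]'; python3 go.py 499.5 213 130 -2 -50 499.5 213 30 -2 -50; python3 -c "
from m import *
measure('scene')"|grep orange
```

```text
t: 1.95
ee_pos: [499.4, 216.6, 249.8]
orientation: [-0.098, -2.267, -0.046]
ft_force: [-0.7, -0.3, 0.1]
width: 56.4
grasp_force: 0.0
[-92.1, -3.6, 76.7, 0.04, -0.0, -0.033]
[-168.7, -3.6, 141.0, 0.04, -0.0, -0.033]
orange px [272. 209.] z 26 [533.4  41.5] [24.1 31.9] 88.9 n 28
orange px [344. 207.] z 26 [531.8 215.6] [24.5 28.9] 89.0 n 35
```

```bash
python3 -m inch '[[[-40,-3.6,33,0.02,0,-0.02,64],[-92,-3.6,77,0.04,0,-0.033,64],[-110,-3.6,92,0.04,0,-0.033,64],[-130,-3.6,109,0.04,0,-0.033,64],[-150,-3.6,126,0.04,0,-0.033,64],[-160,-3.6,134,0.04,0,-0.033,64],[-168.7,-3.6,141,0.04,0,-0.033,64],[-168.7,-3.6,141,0.04,0,-0.033,64],[-168.7,-3.6,141,0.04,0,-0.033,64]]]'; python3 -c "
from h import *
img('scene','s1.png')"
```

```text
t: 2.9
ee_pos: [500.4, 212.5, 30.6]
orientation: [-0.041, -2.269, -0.019]
ft_force: [0.6, -0.2, -0.7]
width: 56.5
grasp_force: 0.0
```

View pics/s1.png

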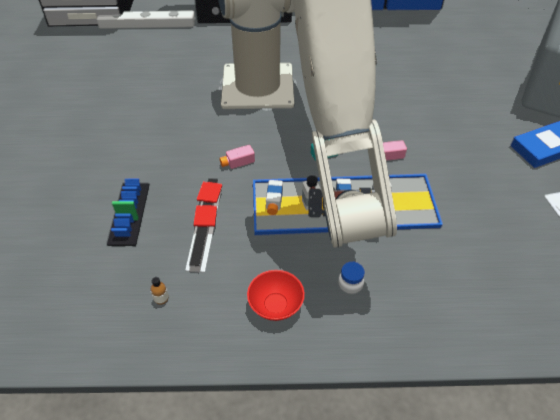

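The tool is over bottle B at (343,195), clear of the standers and the jar. I'll close the gripper and lift.

```bash
python3 -m inch '[[[0,0,0,0,0,0,20],[0,0,0,0,0,0,20],[0,0,0,0,0,0,20],[0,0,0,0,0,0,20],[0,0,0,0,0,0,20],[0,0,0,0,0,0,20],[15,0,-13,0,0,0,20],[31,0,-26,0,0,0,20],[61,0,-51,0,0,0,20],[92,0,-77,0,0,0,20],[115,0,-96,0,0,0,20],[115,0,-96,0,0,0,20]]]'; python3 go.py 493 213 200 -2 -5 493 213 200 -2 40 493 213 61.5 -2 40
```

```text
t: 4.15
ee_pos: [501.6, 213.0, 185.1]
orientation: [-0.039, -2.277, -0.021]
ft_force: [-0.3, -0.2, -0.8]
width: 35.9
grasp_force: 29.9
[16.9, -0.2, -3.1, 0.002, -0.777, 0.0]
[16.9, -0.2, -3.1, 0.003, -1.563, -0.001]
[-88.5, -0.5, 86.8, 0.003, -1.563, -0.001]
```

```bash
python3 -m inch '[[[17,0,-3,0,-0.15,0,20],[17,0,-3,0,-0.3,0,20],[17,0,-3,0,-0.45,0,20],[17,0,-3,0,-0.6,0,20],[17,0,-3,0,-0.75,0,20],[17,0,-3,0,-0.9,0,20],[17,0,-3,0,-1.05,0,20],[17,0,-3,0,-1.2,0,20],[17,0,-3,0,-1.35,0,20],[17,0,-3,0.003,-1.5,0,20],[17,0,-3,0.003,-1.563,0,20],[17,0,-3,0.003,-1.563,0,20],[17,0,-3,0.003,-1.563,0,20]]]'; python3 go.py 493 213 110 -2 40 493 213 62.5 -2 40; python3 -c "
from h import *
img('scene','s2.png')"
```

```text
t: 5.45
ee_pos: [490.8, 215.2, 204.0]
orientation: [0.052, 2.468, -0.022]
ft_force: [18.5, -0.9, 11.6]
width: 35.7
grasp_force: 30.1
[56.8, -1.8, 74.9, -0.007, -0.025, -0.005]
[86.4, -1.7, 112.0, -0.007, -0.025, -0.005]
```

View pics/s2.png

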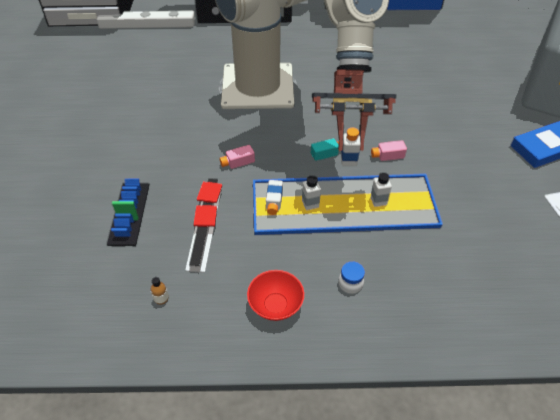

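The bottle is held upright at (351,145), above the gap between the standers. I'll lower it now.

```bash
python3 -m inch '[[[28,-1,37,-0.007,-0.02,-0.005,20],[57,-1.8,75,-0.007,-0.02,-0.005,20],[65,-1.8,85,-0.007,-0.02,-0.005,20],[73,-1.8,95,-0.007,-0.02,-0.005,20],[80,-1.8,104,-0.007,-0.02,-0.005,20],[80,-1.8,104,-0.007,-0.02,-0.005,20],[80,-1.8,104,-0.007,-0.02,-0.005,20],[80,-1.8,104,-0.007,-0.02,-0.005,20]]]'; python3 go.py 493 213 62.5 -2 40 493 213 58 -2 40;  python3 -c "
from h import *
print(status.get_obs()['qpos'].round(2))
o=[]
for n,b in (('top',(190,180,310,255)),('scene',(250,120,400,240))):
    f=cv2.cvtColor(img(n)['frame'],cv2.COLOR_RGB2BGR)[b[1]:b[3],b[0]:b[2]]; o.append(cv2.resize(f,(395,int(395*f.shape[0]/f.shape[1])),interpolation=cv2.INTER_CUBIC))
H=max(x.shape[0] for x in o)
cv2.imwrite('pics/s3.png',np.hstack([cv2.copyMakeBorder(x,0,H-x.shape[0],0,5,cv2.BORDER_CONSTANT) for x in o]))"
```

```text
t: 6.3
ee_pos: [511.7, 243.5, 149.1]
orientation: [0.049, 2.528, -0.054]
ft_force: [-0.2, -0.4, -1.2]
width: 36.0
grasp_force: 30.0
[64.4, -28.9, 61.6, -0.03, -0.085, 0.007]
[67.0, -28.8, 65.3, -0.03, -0.085, 0.007]
[ 0.61  0.4   2.14 -1.31  0.4   0.28]
```

View pics/s3.png

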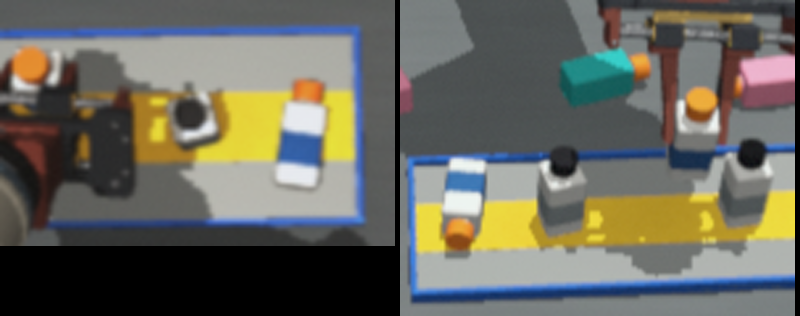

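The low outward-pointing pose is out of reach because joint 4 is at its limit. The bottle is still held above the lane. I'll go up and yaw the tool half a turn so it points back toward the base, which keeps the bottle upright, and place from the outer side.

```bash
python3 go.py 490 235 230 -2 40 490 235 230 -60 40
```

```text
[-29.0, -11.7, -78.1, -0.03, -0.085, 0.007]
[-29.0, -11.7, -78.1, 0.589, -0.064, 0.808]
```

```bash
python3 -m inch '[[[-10,-4,-26,0,0,0,20],[-20,-8,-52,0,0,0,20],[-29,-12,-78,0,0,0,20],[-29,-12,-78,0.06,-0.05,0.08,20],[-29,-12,-78,0.15,-0.064,0.2,20],[-29,-12,-78,0.24,-0.064,0.32,20],[-29,-12,-78,0.33,-0.064,0.44,20],[-29,-12,-78,0.42,-0.064,0.57,20],[-29,-12,-78,0.5,-0.064,0.69,20],[-29,-12,-78,0.589,-0.064,0.808,20],[-29,-12,-78,0.589,-0.064,0.808,20],[-29,-12,-78,0.589,-0.064,0.808,20],[-29,-12,-78,0.589,-0.064,0.808,20]]]'; python3 go.py 490 225 230 -120 40 ; python3 -c "
from h import *
print(status.get_obs()['qpos'].round(2))"
```

```text
t: 7.7
ee_pos: [489.5, 234.1, 229.7]
orientation: [1.247, 2.166, -0.455]
ft_force: [-0.3, 0.3, -1.0]
width: 35.9
grasp_force: 30.0
[-6.4, -4.1, 4.9, 0.674, 0.0, 0.804]
[ 0.76  0.44  1.83 -0.74  1.19  0.64]
```

```bash
python3 -m inch '[[[-6,-4,5,0.096,0,0.115,20],[-6,-4,5,0.193,0,0.23,20],[-6,-4,5,0.289,0,0.345,20],[-6,-4,5,0.386,0,0.46,20],[-6,-4,5,0.482,0,0.575,20],[-6,-4,5,0.579,0,0.69,20],[-6,-4,5,0.675,0,0.804,20],[-6,-4,5,0.771,0,0.919,20],[-6,-4,5,0.868,0,1.034,20],[-6,-4,5,0.964,0,1.149,20],[-6,-4,5,1.061,0,1.264,20],[-6,-4,5,1.157,0,1.379,20],[-6,-4,5,1.29,0,1.537,20],[-6,-4,5,1.29,0,1.537,20],[-6,-4,5,1.29,0,1.537,20],[-6,-4,5,1.29,0,1.537,20]]]'; python3 go.py 505 214 130 -175 40 505 214 70 -175 40 505 214 63 -175 40; python3 -c "
from h import *
print(status.get_obs()['qpos'].round(2))
img('scene','s4.png')"
```

```text
t: 9.3
ee_pos: [490.1, 225.5, 229.9]
orientation: [2.921, 0.131, -1.062]
ft_force: [1.0, -0.2, -0.8]
width: 35.9
grasp_force: 30.0
[74.8, 12.8, 67.7, 0.001, -0.001, 0.002]
[113.3, 12.8, 113.7, 0.001, -0.001, 0.002]
[117.8, 12.9, 119.1, 0.001, -0.001, 0.002]
[0.33 0.64 1.45 0.15 1.73 1.78]
```

View pics/s4.png

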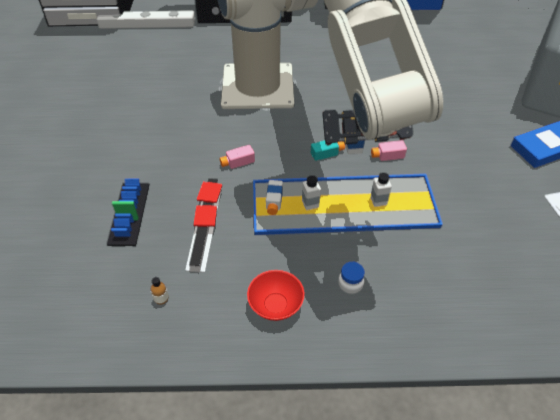

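```bash
python3 -m inch '[[[35,6,34,0,0,0,20],[75,12.8,68,0,0,0,20],[85,12.8,80,0,0,0,20],[95,12.8,92,0,0,0,20],[105,12.8,104,0,0,0,20],[113,12.8,114,0,0,0,20],[116,12.8,117,0,0,0,20],[118,12.8,119,0,0,0,20],[118,12.8,119,0,0,0,20],[118,12.8,119,0,0,0,20]]]'; python3 go.py 505 214 62 -175 40; python3 -c "
from h import *
o=[]
for n,b in (('top',(170,160,310,255)),('scene',(250,120,400,240))):
    f=cv2.cvtColor(img(n)['frame'],cv2.COLOR_RGB2BGR)[b[1]:b[3],b[0]:b[2]]; o.append(cv2.resize(f,(395,int(395*f.shape[0]/f.shape[1])),interpolation=cv2.INTER_CUBIC))
H=max(x.shape[0] for x in o)
cv2.imwrite('pics/s5.png',np.hstack([cv2.copyMakeBorder(x,0,H-x.shape[0],0,5,cv2.BORDER_CONSTANT) for x in o]))"
```

```text
t: 10.35
ee_pos: [505.9, 214.6, 63.5]
orientation: [2.923, 0.128, -1.062]
ft_force: [-0.7, -0.1, -1.3]
width: 35.9
grasp_force: 30.0
[0.2, 0.5, 1.8, -0.0, -0.001, 0.0]
```

View pics/s5.png

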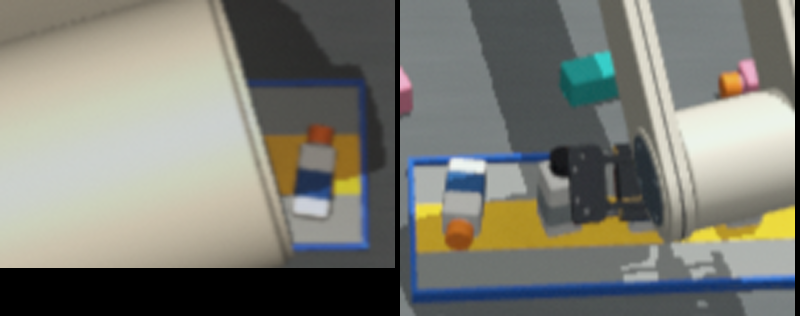

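The arm hides the bottle, and the near stander at crop (560,190) is still upright. I'll touch down gently.

```bash
python3 -m inch '[[[0.4,0,0.5,0,0,0,20],[0.7,0,0.8,0,0,0,20],[0.7,0,0.8,0,0,0,20]]]' | grep -E "ee_pos|ft"; python3 -m inch '[[[0.3,0,0.4,0,0,0,20],[0.7,0,0.8,0,0,0,20],[0.7,0,0.8,0,0,0,20]]]'| grep -E "ee_pos|ft"
```

```text
ee_pos: [505.5, 214.5, 61.8]
ft_force: [-0.4, 0.1, -0.9]
ee_pos: [505.5, 214.5, 60.8]
ft_force: [0.5, 0.3, 0.6]
```

```bash
python3 -m inch '[[[0,0,0,0,0,0,44],[0,0,0,0,0,0,48],[0,0,0,0,0,0,54],[0,0,0,0,0,0,60],[0,0,0,0,0,0,60],[0,0,0,0,0,0,60],[0,0,-10,0,0,0,60],[0,0,-25,0,0,0,60],[0,0,-45,0,0,0,60],[0,0,-80,0,0,0,60],[0,0,-120,0,0,0,60],[0,0,-160,0,0,0,60],[0,0,-200,0,0,0,60],[0,0,-200,0,0,0,60]]]'; python3 go.py 600 100 280 -90 0; python3 -c "
from h import *
o=[]
for n,b in (('top',(130,160,310,255)),('scene',(240,150,450,240))):
    f=cv2.cvtColor(img(n)['frame'],cv2.COLOR_RGB2BGR)[b[1]:b[3],b[0]:b[2]]; o.append(cv2.resize(f,(395,int(395*f.shape[0]/f.shape[1])),interpolation=cv2.INTER_CUBIC))
H=max(x.shape[0] for x in o)
cv2.imwrite('pics/s6.png',np.hstack([cv2.copyMakeBorder(x,0,H-x.shape[0],0,5,cv2.BORDER_CONSTANT) for x in o]))"
```

```text
t: 12.45
ee_pos: [638.5, 226.1, 219.7]
orientation: [2.93, 0.128, -1.048]
ft_force: [-0.4, 0.6, 0.2]
width: 52.7
grasp_force: 0.0
[-76.5, 122.2, -15.6, -0.51, 0.552, -1.42]
```

View pics/s6.png

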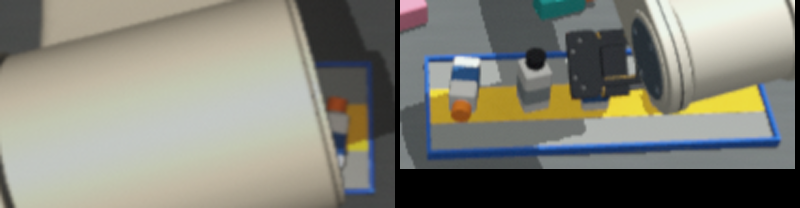

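```bash
python3 -m inch '[[[-15,20,-30,-0.05,0.05,-0.14,64],[-40,60,-30,-0.1,0.11,-0.28,64],[-76,122,-16,-0.15,0.16,-0.42,64],[-76,122,-16,-0.2,0.22,-0.57,64],[-76,122,-16,-0.25,0.27,-0.71,64],[-76,122,-16,-0.31,0.33,-0.85,64],[-76,122,-16,-0.36,0.39,-0.99,64],[-76,122,-16,-0.41,0.44,-1.14,64],[-76,122,-16,-0.46,0.5,-1.28,64],[-76,122,-16,-0.51,0.552,-1.42,64],[-76,122,-16,-0.51,0.552,-1.42,64],[-76,122,-16,-0.51,0.552,-1.42,64]]]'; python3 go.py 503 42 200 -4 -50 ; python3 -c "
from h import *
o=[]
for n,b in (('top',(130,160,310,255)),('scene',(240,150,450,240))):
    f=cv2.cvtColor(img(n)['frame'],cv2.COLOR_RGB2BGR)[b[1]:b[3],b[0]:b[2]]; o.append(cv2.resize(f,(395,int(395*f.shape[0]/f.shape[1])),interpolation=cv2.INTER_CUBIC))
H=max(x.shape[0] for x in o)
cv2.imwrite('pics/s7.png',np.hstack([cv2.copyMakeBorder(x,0,H-x.shape[0],0,5,cv2.BORDER_CONSTANT) for x in o]))"
```

```text
t: 13.75
ee_pos: [594.3, 99.2, 274.1]
orientation: [-2.215, -2.217, 0.019]
ft_force: [0.1, -0.3, 0.5]
width: 56.0
grasp_force: 0.0
[-56.9, -90.4, 75.5, 0.638, 0.692, -1.401]
```

View pics/s7.png

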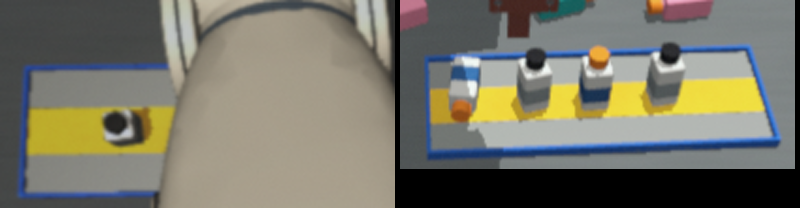

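Bottle B now stands upright on the stripe at crop (597,78), and both standers are upright. Bottle A is next.

```bash
python3 -m inch '[[[-57,-90,0,0.06,0.06,-0.12,64],[-57,-90,0,0.11,0.12,-0.24,64],[-57,-90,0,0.17,0.18,-0.37,64],[-57,-90,0,0.22,0.24,-0.49,64],[-57,-90,0,0.28,0.3,-0.61,64],[-57,-90,20,0.33,0.36,-0.73,64],[-57,-90,40,0.39,0.42,-0.85,64],[-57,-90,60,0.45,0.48,-0.98,64],[-57,-90,75,0.5,0.54,-1.1,64],[-57,-90,75,0.56,0.6,-1.22,64],[-57,-90,75,0.61,0.66,-1.34,64],[-57,-90,75,0.638,0.692,-1.401,64],[-57,-90,75,0.638,0.692,-1.401,64],[-57,-90,75,0.638,0.692,-1.401,64]]]'; python3 go.py 503 42 110 -4 -50 503 42 30 -4 -50;python3 -c "
from m import *
measure('scene')"|grep orange
```

```text
t: 15.25
ee_pos: [505.6, 42.9, 200.5]
orientation: [-0.083, -2.269, -0.036]
ft_force: [-0.4, 0.2, 0.0]
width: 56.3
grasp_force: 0.0
[-67.6, -0.9, 60.3, 0.0, 0.002, -0.003]
[-128.8, -0.7, 111.8, 0.0, 0.002, -0.003]
orange px [272. 209.] z 26 [533.4  41.5] [24.1 31.9] 88.9 n 29
orange px [345. 183.] z 26 [450.5 224.9] [21.7 15.2] 69.3 n 20
```

```bash
python3 -m inch '[[[-33,-1,30,0,0,0,64],[-68,-1,60,0,0,0,64],[-85,-1,75,0,0,0,64],[-102,-1,90,0,0,0,64],[-115,-1,102,0,0,0,64],[-129,-1,112,0,0,0,64],[-129,-1,112,0,0,0,64],[-129,-1,112,0,0,0,64],[-129,-1,112,0,0,0,20],[-129,-1,112,0,0,0,20],[-129,-1,112,0,0,0,20],[-129,-1,112,0,0,0,20],[-129,-1,112,0,0,0,20],[-129,-1,112,0,0,0,20]]]'; python3 -m inch '[[[15,0,-13,0,0,0,20],[31,0,-26,0,0,0,20],[61,0,-51,0,0,0,20],[92,0,-77,0,0,0,20],[122,0,-103,0,0,0,20],[145,0,-122,0,0,0,20],[145,0,-122,0,0,0,20],[145,0,-122,0,0,0,20]]]';  python3 go.py 503 42 230 -4 40
```

```text
t: 16.7
ee_pos: [503.5, 41.9, 31.1]
orientation: [-0.079, -2.271, -0.038]
ft_force: [2.1, 0.6, 5.8]
width: 36.5
grasp_force: 29.6
t: 17.5
ee_pos: [503.0, 41.8, 220.5]
orientation: [-0.08, -2.272, -0.038]
ft_force: [0.1, -0.1, -1.2]
width: 36.5
grasp_force: 29.6
[7.2, 0.2, -6.1, 0.001, -1.566, -0.0]
```

```bash
python3 -m inch '[[[0,0,-10,0,-0.15,0,20],[0,0,-10,0,-0.3,0,20],[0,0,-10,0,-0.45,0,20],[0,0,-10,0,-0.6,0,20],[0,0,-10,0,-0.75,0,20],[0,0,-10,0,-0.873,0,20],[0,0,-10,0,-0.873,0,20],[0,0,-10,0,-0.873,0,20]]]'; python3 go.py 503 42 230 -91 0
```

```text
t: 18.3
ee_pos: [509.8, 41.3, 225.7]
orientation: [-0.11, -3.138, -0.0]
ft_force: [0.8, -0.1, -1.1]
width: 35.8
grasp_force: 29.9
[6.8, 0.2, -4.3, -0.001, -0.001, 1.518]
```

```bash
python3 -m inch '[[[0,0,0,0,0,0.15,20],[0,0,0,0,0,0.3,20],[0,0,0,0,0,0.45,20],[0,0,0,0,0,0.6,20],[0,0,0,0,0,0.75,20],[0,0,0,0,0,0.9,20],[0,0,0,0,0,1.05,20],[0,0,0,0,0,1.2,20],[0,0,0,0,0,1.35,20],[0,0,0,0,0,1.5,20],[0,0,0,0,0,1.52,20],[0,0,0,0,0,1.52,20]]]'>/dev/null;  python3 -m inch '[[[0,0,0,0,0,0.15,20],[0,0,0,0,0,0.3,20],[0,0,0,0,0,0.45,20],[0,0,0,0,0,0.6,20],[0,0,0,0,0,0.75,20],[0,0,0,0,0,0.9,20],[0,0,0,0,0,1.05,20],[0,0,0,0,0,1.2,20],[0,0,0,0,0,1.35,20],[0,0,0,0,0,1.5,20],[0,0,0,0,0,1.5,20]]]'; python3 go.py 510 42 220 -178 40
```

```text
t: 20.6
ee_pos: [510.8, 41.2, 226.0]
orientation: [-3.14, -0.083, -0.002]
ft_force: [0.7, -0.2, -1.2]
width: 36.0
grasp_force: 29.9
[-0.8, -0.8, 6.0, 0.006, -0.7, 0.017]
```

```bash
python3 -m inch '[[[0,-1,6,0,-0.15,0,20],[0,-1,6,0,-0.3,0,20],[0,-1,6,0,-0.45,0.01,20],[0,-1,6,0.006,-0.6,0.017,20],[0,-1,6,0.006,-0.7,0.017,20],[0,-1,6,0.006,-0.7,0.017,20],[0,-1,6,0.006,-0.7,0.017,20],[0,-1,6,0.006,-0.7,0.017,20]]]'; python3 go.py 510 42 120 -178 40 510 42 70 -178 40 510 42 62.5 -178 40
```

```text
t: 21.4
ee_pos: [510.3, 42.3, 220.7]
orientation: [2.943, 0.053, -1.066]
ft_force: [0.0, -0.5, -1.7]
width: 35.7
grasp_force: 29.9
[64.3, 0.4, 77.6, -0.001, -0.003, 0.001]
[96.3, 0.4, 116.0, -0.001, -0.003, 0.001]
[101.1, 0.5, 121.7, -0.001, -0.003, 0.001]
```

```bash
python3 -m inch '[[[32,0,39,0,0,0,20],[64,0.4,78,0,0,0,20],[78,0.4,94,0,0,0,20],[90,0.4,108,0,0,0,20],[96,0.4,116,0,0,0,20],[99,0.4,119,0,0,0,20],[101,0.5,121.7,0,0,0,20],[101,0.5,121.7,0,0,0,20]]]' | grep -E "ee_pos|ft"; python3 -m inch '[[[0.4,0,0.5,0,0,0,20],[0.7,0,0.8,0,0,0,20],[0.7,0,0.8,0,0,0,20]]]'| grep -E "ee_pos|ft"
```

```text
ee_pos: [510.5, 41.7, 62.9]
ft_force: [0.8, -0.0, -2.4]
ee_pos: [510.6, 41.7, 62.5]
ft_force: [2.1, -1.0, 6.3]
```

```bash
python3 -m inch '[[[0,0,0,0,0,0,44],[0,0,0,0,0,0,48],[0,0,0,0,0,0,54],[0,0,0,0,0,0,60],[0,0,0,0,0,0,60],[0,0,0,0,0,0,60],[0,0,-10,0,0,0,60],[0,0,-25,0,0,0,60],[0,0,-45,0,0,0,60],[0,0,-80,0,0,0,60],[0,0,-120,0,0,0,60],[0,0,-160,0,0,0,75],[0,0,-200,0,0,0,75],[0,0,-200,0,0,0,75]]]'; python3 go.py 600 -80 260 -90 0
```

```text
t: 23.9
ee_pos: [642.8, 46.2, 219.3]
orientation: [2.947, 0.05, -1.054]
ft_force: [0.1, -0.7, 0.5]
width: 65.6
grasp_force: 0.0
[-62.1, 124.7, -1.7, -0.526, 0.544, -1.471]
```

```bash
python3 -m inch '[[[-15,20,-15,-0.05,0.05,-0.15,75],[-40,60,-10,-0.1,0.11,-0.29,75],[-62,125,-2,-0.16,0.16,-0.44,75],[-62,125,-2,-0.21,0.22,-0.59,75],[-62,125,-2,-0.26,0.27,-0.74,75],[-62,125,-2,-0.32,0.33,-0.88,75],[-62,125,-2,-0.37,0.38,-1.03,75],[-62,125,-2,-0.42,0.44,-1.18,75],[-62,125,-2,-0.47,0.49,-1.32,75],[-62,125,-2,-0.526,0.544,-1.471,75],[-62,125,-2,-0.526,0.544,-1.471,75],[-62,125,-2,-0.526,0.544,-1.471,75]]]'; python3 -c "
from m import *
d=measure('scene')
f=cv2.cvtColor(d['frame'],cv2.COLOR_RGB2BGR)[150:280,90:450]
cv2.imwrite('pics/s8.png',cv2.resize(f,None,fx=2.2,fy=2.2,interpolation=cv2.INTER_CUBIC))"|grep -E 'orange|red'
```

```text
t: 25.1
ee_pos: [594.7, -81.0, 255.7]
orientation: [-2.216, -2.216, 0.012]
ft_force: [-0.7, -0.4, 0.1]
width: 65.8
grasp_force: 0.0
orange px [273. 186.] z 26 [458.3  44.6] [12.6 18.5] 10.1 n 17
orange px [344. 183.] z 26 [450.5 224.9] [21.7 15.2] 69.3 n 21
red px [275. 295.] z 32 [774.1  45.3] [110.5 112.6] 46.9 n 141
red px [205. 216.] z 32 [ 555.7 -117.6] [45.7 59.2] 88.5 n 69
red px [209. 192.] z 32 [ 479.7 -112.7] [46.1 60.7] 77.8 n 65
```

View pics/s8.png

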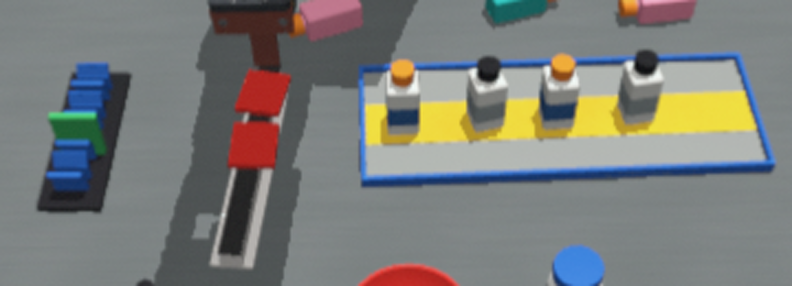

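All four bottles stand upright on the stripe at crop (402,97), (488,95), (560,92) and (641,88). Next is the far plaque at (552,-119). The slots are at x ≈ 452, 496, 540 (green) and 584, with y ≈ -310.

```bash
python3 go.py 565 -119 180 -1 -50
```

```text
[-38.1, -29.1, 76.1, 0.666, 0.676, -1.452]
```

```bash
python3 -m inch '[[[-38,-29,0,0.06,0.06,-0.12,75],[-38,-29,0,0.11,0.12,-0.24,75],[-38,-29,0,0.17,0.18,-0.37,75],[-38,-29,0,0.23,0.23,-0.5,75],[-38,-29,0,0.29,0.29,-0.63,75],[-38,-29,20,0.35,0.35,-0.75,75],[-38,-29,40,0.4,0.41,-0.88,75],[-38,-29,60,0.46,0.47,-1.0,75],[-38,-29,76,0.52,0.53,-1.13,75],[-38,-29,76,0.58,0.59,-1.26,75],[-38,-29,76,0.63,0.64,-1.38,75],[-38,-29,76,0.666,0.676,-1.452,75],[-38,-29,76,0.666,0.676,-1.452,75],[-38,-29,76,0.666,0.676,-1.452,75]]]'; python3 go.py 565 -119 100 -1 -50 565 -119 28 -1 -50
```

```text
t: 26.55
ee_pos: [566.6, -118.0, 179.5]
orientation: [-0.02, -2.27, -0.004]
ft_force: [0.4, -1.2, 0.3]
width: 65.8
grasp_force: 0.0
[-59.9, -0.7, 52.3, -0.003, 0.001, -0.002]
[-115.0, -0.5, 98.7, -0.003, 0.001, -0.002]
```

```bash
python3 -m inch '[[[-30,-0.6,26,0,0,0,75],[-60,-0.6,52,0,0,0,75],[-75,-0.6,65,0,0,0,75],[-90,-0.6,78,0,0,0,75],[-103,-0.6,89,0,0,0,75],[-115,-0.6,98.7,0,0,0,75],[-115,-0.6,98.7,0,0,0,75],[-115,-0.6,98.7,0,0,0,50],[-115,-0.6,98.7,0,0,0,40],[-115,-0.6,98.7,0,0,0,40],[-115,-0.6,98.7,0,0,0,40],[-115,-0.6,98.7,0,0,0,40],[-115,-0.6,98.7,0,0,0,40]]]';  python3 -m inch '[[[15,0,-13,0,0,0,40],[31,0,-26,0,0,0,40],[61,0,-51,0,0,0,40],[92,0,-77,0,0,0,40],[122,0,-103,0,0,0,40],[130,0,-109,0,0,0,40],[130,0,-109,0,0,0,40]]]'; python3 -c "
from m import *
d=measure('scene')"|grep -E 'red'
```

```text
t: 27.85
ee_pos: [565.6, -119.2, 29.5]
orientation: [-0.016, -2.272, -0.007]
ft_force: [2.4, -0.6, 5.5]
width: 49.7
grasp_force: 30.0
t: 28.55
ee_pos: [565.4, -119.2, 201.0]
orientation: [-0.016, -2.275, -0.006]
ft_force: [0.2, 0.8, -1.2]
width: 49.7
grasp_force: 30.0
red px [275. 295.] z 32 [774.   45.4] [110.5 113.6] 46.9 n 141
red px [214. 195.] z 32 [ 490.7 -101.2] [17.6 40.3] 84.8 n 32
```

```bash
python3 -m inch '[[[0,0,-10,0,-0.15,0,40],[0,0,-10,0,-0.3,0,40],[0,0,-10,0,-0.45,0,40],[0,0,-10,0,-0.6,0,40],[0,0,-10,0,-0.75,0,40],[0,0,-10,0,-0.873,0,40],[0,0,-10,0,-0.873,0,40],[0,0,-10,0,-0.873,0,40]]]' >/dev/null; python3 -m inch '[[[0,0,0,0,0,0.15,40],[0,0,0,0,0,0.3,40],[0,0,0,0,0,0.45,40],[0,0,0,0,0,0.6,40],[0,0,0,0,0,0.75,40],[0,0,0,0,0,0.9,40],[0,0,0,0,0,1.05,40],[0,0,0,0,0,1.2,40],[0,0,0,0,0,1.35,40],[0,0,0,0,0,1.5,40],[0,0,0,0,0,1.57,40],[0,0,0,0,0,1.57,40]]]'>/dev/null;  python3 -m inch '[[[0,0,0,0,0,0.15,40],[0,0,0,0,0,0.3,40],[0,0,0,0,0,0.45,40],[0,0,0,0,0,0.6,40],[0,0,0,0,0,0.75,40],[0,0,0,0,0,0.9,40],[0,0,0,0,0,1.05,40],[0,0,0,0,0,1.2,40],[0,0,0,0,0,1.35,40],[0,0,0,0,0,1.5,40],[0,0,0,0,0,1.55,40],[0,0,0,0,0,1.55,40]]]'; python3 go.py 584 -310 220 180 0 584 -310 220 180 40
```

```text
t: 31.8
ee_pos: [572.8, -119.1, 203.9]
orientation: [-3.141, -0.015, 0.001]
ft_force: [0.3, 0.3, -1.4]
width: 49.7
grasp_force: 30.0
[9.4, 191.0, -16.2, -0.0, 0.0, 0.01]
[9.4, 191.0, -16.2, 0.003, -0.698, 0.01]
```

```bash
python3 -m inch '[[[3,40,-8,0,0,0,40],[6,80,-16,0,0,0,40],[9,120,-16,0,-0.1,0,40],[9,155,-16,0,-0.25,0.01,40],[9,180,-16,0,-0.4,0.01,40],[9,191,-16,0,-0.55,0.01,40],[9,191,-16,0.003,-0.698,0.01,40],[9,191,-16,0.003,-0.698,0.01,40],[9,191,-16,0.003,-0.698,0.01,40],[9,191,-16,0.003,-0.698,0.01,40]]]'; python3 go.py 584 -310 90 180 40  584 -310 52 180 40;python3 -c "
from h import *
o=[]
for n,b in (('top',(370,150,450,260)),('scene',(70,100,180,250))):
    f=cv2.cvtColor(img(n)['frame'],cv2.COLOR_RGB2BGR)[b[1]:b[3],b[0]:b[2]]; o.append(cv2.resize(f,(395,int(395*f.shape[0]/f.shape[1])),interpolation=cv2.INTER_CUBIC))
H=max(x.shape[0] for x in o)
cv2.imwrite('pics/s9.png',np.hstack([cv2.copyMakeBorder(x,0,H-x.shape[0],0,5,cv2.BORDER_CONSTANT) for x in o]))"
```

```text
t: 32.8
ee_pos: [582.8, -310.0, 221.4]
orientation: [-2.955, 0.002, 1.067]
ft_force: [1.2, -0.0, 0.3]
width: 49.5
grasp_force: 30.0
[84.9, -0.1, 100.3, -0.001, -0.005, -0.001]
[109.2, -0.1, 129.5, -0.001, -0.005, -0.001]
```

View pics/s9.png

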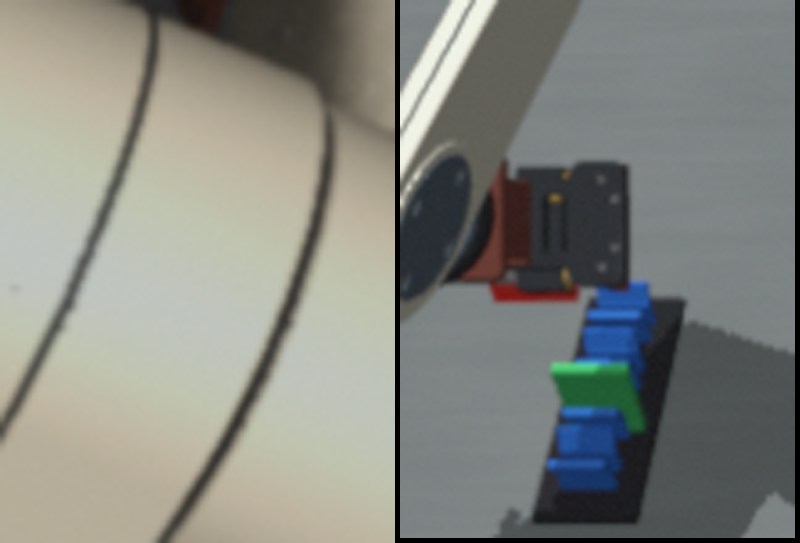

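The plaque is held on edge with its lower edge at crop (492-580,300), and green is undisturbed at (595,390). I'll cast rays to check the alignment before inserting.

```bash
python3 - <<'E'
from m import *
d=img('scene')
c=lambda x,y:((x-400)/3.59+70,y/3.59+100)
print('red low edge z=178',ray(d,[c(492,300),c(580,300)],178).round(1).tolist())
print('green top z=68',ray(d,[c(551,366),c(630,366)],68).round(1).tolist())
print('wall tops z=42',ray(d,[c(548,462),c(616,462),c(560,412),c(586,312),c(640,312)],42).round(1).tolist())
print('base front corners z=8',ray(d,[c(533,521),c(637,521),c(685,300)],8).round(1).tolist())
E
```

```text
red low edge z=178 [[586.9, -332.5, 178.0], [588.0, -280.2, 178.0]]
green top z=68 [[541.2, -332.3, 68.0], [542.2, -280.6, 68.0]]
wall tops z=42 [[600.5, -329.3, 42.0], [601.3, -285.5, 42.0], [558.5, -329.3, 42.0], [468.4, -328.0, 42.0], [469.2, -290.7, 42.0]]
base front corners z=8 [[622.0, -343.2, 8.0], [623.1, -275.6, 8.0], [425.6, -272.2, 8.0]]
```

```bash
python3 - <<'E'
from m import *
d=img('top')
print('base z=8',ray(d,[(396,181.3),(408,181.3),(396,249.8),(408,249.8)],8).round(1).tolist())
print('green top z=68',ray(d,[(405,(462-300)/2.7+145)],68).round(1).tolist())
E
```

```text
base z=8 [[614.3, -286.1, 8.0], [615.0, -321.2, 8.0], [417.3, -279.0, 8.0], [417.7, -313.1, 8.0]]
green top z=68 [[534.7, -289.5, 68.0]]
```

```bash
python3 - <<'E'
from m import *
d=img('scene'); f=d['frame'].astype(int)
# walk along world x at y=-306 (mid rack) at z=42 ; print colour vs x
for z,x0,x1 in((42,555,630),):
    X=np.arange(x0,x1,2.5); P=proj(d,[[x,-307,z] for x in X])
    im=[cv2.getRectSubPix(d['frame'],(1,1),tuple(map(float,p)))[0,0].tolist() for p in P]
    for x,p,c in zip(X,P,im): print(x,p.round(1),c)
E
```

```text
555.0 [124.3 213.5] [37, 92, 124]
557.5 [124.1 214.3] [38, 86, 142]
560.0 [123.9 215.1] [34, 74, 137]
562.5 [123.7 215.9] [27, 60, 115]
565.0 [123.6 216.7] [26, 55, 106]
567.5 [123.4 217.6] [26, 57, 110]
570.0 [123.2 218.4] [27, 62, 121]
572.5 [123.  219.2] [30, 67, 130]
575.0 [122.8 220. ] [30, 69, 133]
577.5 [122.6 220.9] [30, 69, 133]
580.0 [122.4 221.7] [31, 69, 134]
582.5 [122.3 222.5] [29, 68, 133]
585.0 [122.1 223.3] [28, 68, 133]
587.5 [121.9 224.2] [29, 67, 132]
590.0 [121.7 225. ] [27, 65, 128]
592.5 [121.5 225.9] [24, 58, 115]
595.0 [121.3 226.7] [24, 56, 111]
597.5 [121.1 227.5] [30, 67, 127]
600.0 [120.9 228.4] [36, 79, 146]
602.5 [120.8 229.2] [37, 80, 148]
605.0 [120.6 230.1] [30, 67, 128]
607.5 [120.4 230.9] [25, 54, 107]
610.0 [120.2 231.8] [23, 52, 103]
612.5 [120.  232.6] [22, 52, 103]
615.0 [119.8 233.5] [21, 51, 103]
617.5 [119.6 234.4] [23, 51, 103]
620.0 [119.4 235.2] [24, 49, 96]
622.5 [119.2 236.1] [25, 40, 72]
625.0 [119. 237.] [27, 31, 43]
627.5 [118.8 237.8] [28, 29, 34]
```

```bash
python3 go.py 588 -311 90 180 40  588 -311 53 180 40
```

```text
[88.7, 0.6, 98.3, -0.001, -0.005, -0.003]
[112.3, 0.6, 126.7, -0.001, -0.005, -0.003]
```

```bash
python3 -m inch '[[[35,0.6,40,0,0,0,40],[70,0.6,78,0,-0.005,0,40],[89,0.6,98,0,-0.005,0,40],[89,0.6,98,0,-0.005,0,40],[89,0.6,98,0,-0.005,0,40]]]' | grep -E "ee_p|ft"; python3 -m inch '[[[5,0,6,0,0,0,40],[10,0,12,0,0,0,40],[10,0,12,0,0,0,40]]]' | grep -E "ee_p|ft"; python3 go.py 588 -311 53 180 40
```

```text
ee_pos: [588.2, -310.9, 89.3]
ft_force: [0.5, -0.1, -0.4]
ee_pos: [587.3, -311.1, 74.0]
ft_force: [-5.2, -0.0, 1.9]
[14.1, -0.1, 15.6, -0.001, 0.005, -0.003]
```

```bash
python3 go.py 585.5 -311 74 180 40 585.5 -311 62 180 40
```

```text
[-1.3, -0.1, 1.2, -0.001, 0.005, -0.003]
[6.4, -0.1, 10.3, -0.001, 0.005, -0.003]
```

```bash
python3 -m inch '[[[-1.3,0,1.2,0,0,0,40],[-1.3,0,1.2,0,0,0,40],[2,0,5,0,0,0,40],[6,0,10,0,0,0,40],[6,0,10,0,0,0,40]]]' | grep -E "ee_p|ft"; python3 go.py 585.5 -311 53 180 40
```

```text
ee_pos: [586.1, -310.4, 59.6]
ft_force: [0.8, 0.2, -1.8]
[3.8, 0.6, 5.4, -0.002, 0.003, -0.001]
```

```bash
python3 -m inch '[[[1.5,0,2,0,0,0,40],[3,0,4,0,0,0,40],[3,0,4,0,0,0,40]]]' | grep -E "ee_p|ft"; python3 -m inch '[[[0.6,0,0.8,0,0,0,40],[1.2,0,1.5,0,0,0,40],[1.2,0,1.5,0,0,0,40]]]' | grep -E "ee_p|ft"
```

```text
ee_pos: [586.1, -310.7, 55.6]
ft_force: [-0.6, -0.2, -1.5]
ee_pos: [586.0, -310.8, 54.2]
ft_force: [0.6, 0.1, -0.6]
```

```bash
python3 -m inch '[[[0.6,0,0.8,0,0,0,40],[1.2,0,1.5,0,0,0,40],[1.2,0,1.5,0,0,0,40]]]' | grep -E "ee_p|ft"; python3 -m inch '[[[0.3,0,0.4,0,0,0,40],[0.6,0,0.8,0,0,0,40],[0.6,0,0.8,0,0,0,40]]]' | grep -E "ee_p|ft"
```

```text
ee_pos: [585.9, -310.8, 52.9]
ft_force: [0.3, -0.1, 4.1]
ee_pos: [586.0, -310.8, 52.9]
ft_force: [0.3, 1.8, 8.5]
```

```bash
python3 -m inch '[[[0,0,0,0,0,0,62],[0,0,0,0,0,0,68],[0,0,0,0,0,0,72],[0,0,0,0,0,0,75],[0,0,0,0,0,0,75],[0,0,-10,0,0,0,75],[0,0,-25,0,0,0,75],[0,0,-45,0,0,0,75],[0,0,-80,0,0,0,75],[0,0,-120,0,0,0,75],[0,0,-160,0,0,0,75],[0,0,-200,0,0,0,75],[0,0,-200,0,0,0,75]]]'; python3 go.py 560 -150 270 -90 0;  python3 -c "
from m import *
measure('scene')"|grep -E 'red|green'
```

```text
t: 36.85
ee_pos: [719.5, -310.8, 210.8]
orientation: [2.953, -0.004, -1.062]
ft_force: [0.2, 0.1, 0.5]
width: 65.9
grasp_force: 0.0
[-161.2, -160.4, 55.4, -0.537, 0.543, -1.505]
red px [275. 295.] z 32 [774.7  44.8] [112.7 113.2] 38.3 n 144
red px [209. 192.] z 32 [ 479.8 -112.3] [45.7 57.5] 78.8 n 65
green px [126. 207.] z 60 [ 550.1 -295.4] [81.8 32.2] 49.3 n 70
```

```bash
python3 -m inch '[[[-40,0,10,-0.05,0.05,-0.15,75],[-80,-30,20,-0.11,0.11,-0.3,75],[-120,-70,35,-0.16,0.16,-0.45,75],[-161,-110,55,-0.21,0.22,-0.6,75],[-161,-160,55,-0.27,0.27,-0.75,75],[-161,-160,55,-0.32,0.33,-0.9,75],[-161,-160,55,-0.38,0.38,-1.05,75],[-161,-160,55,-0.43,0.43,-1.2,75],[-161,-160,55,-0.48,0.49,-1.35,75],[-161,-160,55,-0.537,0.543,-1.505,75],[-161,-160,55,-0.537,0.543,-1.505,75],[-161,-160,55,-0.537,0.543,-1.505,75]]]'; python3 go.py 489.4 -116 180 -11 -50;python3 -c "
from m import *
measure('scene')"|grep -E 'red|green|orange'
```

```text
t: 38.1
ee_pos: [554.8, -150.7, 265.5]
orientation: [-2.211, -2.215, 0.007]
ft_force: [0.2, -0.3, -0.4]
width: 65.8
grasp_force: 0.0
[34.3, -64.3, 86.4, 0.592, 0.715, -1.284]
orange px [272. 186.] z 26 [458.4  44.2] [12.6 19.2] 10.1 n 18
orange px [344. 183.] z 26 [450.5 224.9] [21.7 15.2] 69.3 n 21
red px [275. 295.] z 32 [774.   45.3] [110.6 112.6] 46.9 n 141
red px [123. 224.] z 32 [ 575.1 -307.9] [75.2 35.1] 66.7 n 65
red px [208. 193.] z 32 [ 479.8 -117.5] [42.9 60.5] 88.9 n 75
green px [126. 208.] z 60 [ 560.5 -300.8] [71.9 45.7] 20.5 n 69
```

```bash
python3 - <<'E'
from m import *
d=img('scene')
for v in(60,90,120):
    for b in blobs(d,(0,150,v),(6,255,255),40,(180,165,240,240)): print(v,b.mean(0).round(1),*rect(d,b,32),len(b))
for b in blobs(d,(0,150,60),(6,255,255),30,(90,190,160,250)): print('rackred',b.min(0),b.max(0),len(b))
f=cv2.cvtColor(d['frame'],cv2.COLOR_RGB2BGR)[165:255,90:240]
cv2.imwrite('pics/s10.png',cv2.resize(f,None,fx=5,fy=5,interpolation=cv2.INTER_CUBIC))
E
```

```text
60 [208.8 192. ] [ 479.5 -113.3] [49.3 67.3] 79.2 71
90 [208.8 192. ] [ 479.5 -113.3] [49.3 67.3] 79.2 71
120 [209.  191.8] [ 478.7 -113. ] [49.4 64.7] 78.9 70
rackred [109. 216.] [135. 234.] 70
```

View pics/s10.png

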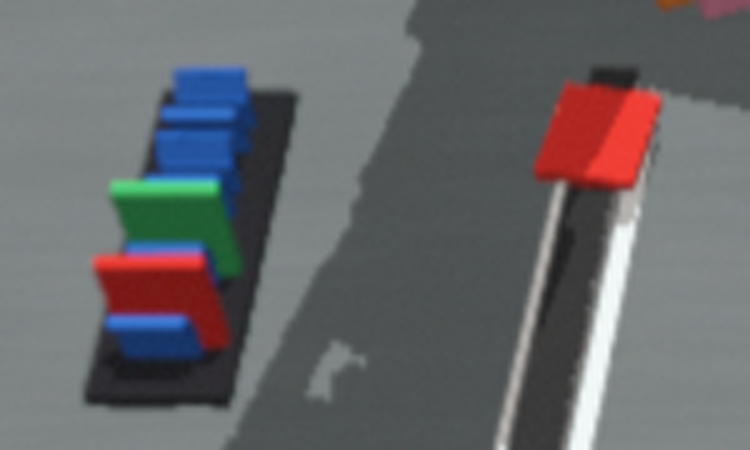

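The first red plaque is seated in slot 4 at crop (160,300), standing parallel to green and level with it. The near plaque at crop (598,135) is only half in shadow and hasn't moved. I'll pick it up now.

```bash
python3 -m inch '[[[34,-20,0,0.05,0.06,-0.11,75],[34,-64,0,0.1,0.12,-0.22,75],[34,-64,0,0.15,0.18,-0.33,75],[34,-64,0,0.21,0.25,-0.45,75],[34,-64,20,0.27,0.32,-0.58,75],[34,-64,40,0.32,0.39,-0.7,75],[34,-64,60,0.38,0.46,-0.82,75],[34,-64,86,0.43,0.52,-0.94,75],[34,-64,86,0.49,0.59,-1.06,75],[34,-64,86,0.55,0.66,-1.19,75],[34,-64,86,0.592,0.715,-1.284,75],[34,-64,86,0.592,0.715,-1.284,75],[34,-64,86,0.592,0.715,-1.284,75]]]'; python3 go.py 489.4 -116 100 -11 -50 489.4 -116 27.5 -11 -50
```

```text
t: 39.5
ee_pos: [491.5, -115.8, 180.2]
orientation: [-0.226, -2.26, -0.1]
ft_force: [-0.3, 0.2, 0.0]
width: 65.4
grasp_force: 0.0
[-60.1, -0.3, 53.1, 0.002, 0.0, -0.007]
[-115.7, -0.0, 99.7, 0.002, 0.0, -0.007]
```

```bash
python3 -m inch '[[[-30,-0.3,26,0,0,0,75],[-60,-0.3,53,0,0,0,75],[-75,-0.3,65,0,0,0,75],[-90,-0.3,78,0,0,0,75],[-103,-0.3,89,0,0,0,75],[-116,0,100,0,0,0,75],[-116,0,100,0,0,0,75],[-116,0,100,0,0,0,50],[-116,0,100,0,0,0,40],[-116,0,100,0,0,0,40],[-116,0,100,0,0,0,40],[-116,0,100,0,0,0,40],[-116,0,100,0,0,0,40]]]';  python3 -m inch '[[[15,0,-13,0,0,0,40],[31,0,-26,0,0,0,40],[61,0,-51,0,0,0,40],[92,0,-77,0,0,0,40],[122,0,-103,0,0,0,40],[130,0,-109,0,0,0,40],[130,0,-109,0,0,0,40]]]'; python3 -m inch '[[[0,0,-10,0,-0.15,0,40],[0,0,-10,0,-0.3,0,40],[0,0,-10,0,-0.45,0,40],[0,0,-10,0,-0.6,0,40],[0,0,-10,0,-0.75,0,40],[0,0,-10,0,-0.873,0,40],[0,0,-10,0,-0.873,0,40],[0,0,-10,0,-0.873,0,40]]]'; python3 go.py 489 -116 220 -100 0
```

```text
t: 40.8
ee_pos: [490.3, -116.1, 28.4]
orientation: [-0.222, -2.261, -0.102]
ft_force: [2.0, -0.1, 5.8]
width: 50.1
grasp_force: 30.0
t: 41.5
ee_pos: [490.3, -115.9, 199.2]
orientation: [-0.223, -2.264, -0.101]
ft_force: [0.4, -0.3, -0.6]
width: 50.0
grasp_force: 30.0
t: 42.3
ee_pos: [496.5, -117.1, 203.1]
orientation: [-0.306, -3.123, 0.001]
ft_force: [0.1, 0.1, -0.2]
width: 49.7
grasp_force: 30.0
[7.6, -0.4, -16.9, -0.004, -0.002, 1.55]
```

```bash
python3 -m inch '[[[0,0,-8,0,0,0.15,40],[0,0,-16,0,0,0.3,40],[0,0,-16,0,0,0.45,40],[0,0,-16,0,0,0.6,40],[0,0,-16,0,0,0.75,40],[0,0,-16,0,0,0.9,40],[0,0,-16,0,0,1.05,40],[0,0,-16,0,0,1.2,40],[0,0,-16,0,0,1.35,40],[0,0,-16,0,0,1.5,40],[0,0,-16,0,0,1.57,40],[0,0,-16,0,0,1.57,40]]]'>/dev/null;  python3 -m inch '[[[0,0,0,0,0,0.15,40],[0,0,0,0,0,0.3,40],[0,0,0,0,0,0.45,40],[0,0,0,0,0,0.6,40],[0,0,0,0,0,0.75,40],[0,0,0,0,0,0.9,40],[0,0,0,0,0,1.05,40],[0,0,0,0,0,1.2,40],[0,0,0,0,0,1.35,40],[0,0,0,0,0,1.376,40],[0,0,0,0,0,1.376,40]]]'; python3 go.py 454 -311 220 180 40
```

```text
t: 44.6
ee_pos: [497.5, -117.3, 219.3]
orientation: [3.14, 0.007, -0.002]
ft_force: [-0.3, -0.5, -0.8]
width: 49.8
grasp_force: 30.0
[-44.4, 193.5, -0.4, 0.003, -0.697, 0.004]
```

```bash
python3 -m inch '[[[-10,40,0,0,0,0,40],[-20,80,0,0,0,0,40],[-30,120,0,0,-0.1,0,40],[-40,155,0,0,-0.25,0,40],[-44,180,0,0,-0.4,0,40],[-44,193,0,0,-0.55,0,40],[-44,193.5,0,0.003,-0.697,0.004,40],[-44,193.5,0,0.003,-0.697,0.004,40],[-44,193.5,0,0.003,-0.697,0.004,40],[-44,193.5,0,0.003,-0.697,0.004,40]]]'; python3 go.py 453.2 -311 92 180 40 453.2 -311 74 180 40 453.2 -311 56 180 40
```

```text
t: 45.6
ee_pos: [453.0, -310.6, 220.6]
orientation: [-2.953, 0.005, 1.068]
ft_force: [-0.2, 0.6, 0.3]
width: 49.9
grasp_force: 30.0
[82.4, 0.5, 98.7, -0.003, -0.004, -0.002]
[93.9, 0.5, 112.6, -0.003, -0.004, -0.002]
[105.4, 0.5, 126.4, -0.003, -0.004, -0.002]
```

```bash
python3 -m inch '[[[35,0.5,40,0,0,0,40],[65,0.5,78,0,-0.004,0,40],[82,0.5,98.7,0,-0.004,0,40],[82,0.5,98.7,0,-0.004,0,40],[82,0.5,98.7,0,-0.004,0,40]]]' | grep -E "ee_p|ft"; python3 -m inch '[[[6,0,7,0,0,0,40],[11.5,0,14,0,0,0,40],[11.5,0,14,0,0,0,40]]]' | grep -E "ee_p|ft"; python3 go.py 453.2 -311 62 180 40
```

```text
ee_pos: [453.0, -311.5, 93.4]
ft_force: [-0.3, 0.5, -1.2]
ee_pos: [452.4, -311.1, 73.5]
ft_force: [-0.7, -0.2, -1.1]
[8.1, -0.1, 8.3, -0.003, 0.002, -0.003]
```

```bash
python3 -m inch '[[[4,0,4,0,0,0,40],[7.8,0,8.8,0,0,0,40],[7.8,0,8.8,0,0,0,40]]]' | grep -E "ee_p|ft"; python3 -m inch '[[[2.2,0,2.7,0,0,0,40],[4.5,0,5.4,0,0,0,40],[4.5,0,5.4,0,0,0,40]]]' | grep -E "ee_p|ft"; python3 -m inch '[[[0.6,0,0.8,0,0,0,40],[1.3,0,1.5,0,0,0,40],[1.3,0,1.5,0,0,0,40]]]' | grep -E "ee_p|ft"
```

```text
ee_pos: [452.5, -311.0, 60.9]
ft_force: [-0.2, 0.5, -0.9]
ee_pos: [452.6, -311.1, 54.3]
ft_force: [0.7, 0.3, 0.1]
ee_pos: [452.9, -311.2, 53.9]
ft_force: [-0.4, 0.7, 5.8]
```

```bash
python3 -m inch '[[[0,0,0,0,0,0,62],[0,0,0,0,0,0,68],[0,0,0,0,0,0,72],[0,0,0,0,0,0,75],[0,0,0,0,0,0,75],[0,0,-10,0,0,0,75],[0,0,-25,0,0,0,75],[0,0,-45,0,0,0,75],[0,0,-80,0,0,0,75],[0,0,-120,0,0,0,75],[0,0,-160,0,0,0,75],[0,0,-200,0,0,0,75],[0,0,-200,0,0,0,75]]]'; python3 go.py 480 -60 300 -90 0
```

```text
t: 48.6
ee_pos: [587.0, -312.2, 211.5]
orientation: [2.953, -0.006, -1.062]
ft_force: [-0.0, -0.2, -0.1]
width: 65.7
grasp_force: 0.0
[-140.1, -251.5, -0.5, -0.538, 0.543, -1.506]
```

```bash
python3 -m inch '[[[-60,0,-30,-0.05,0.05,-0.15,75],[-100,-30,-10,-0.11,0.11,-0.3,75],[-140,-70,0,-0.16,0.16,-0.45,75],[-140,-110,0,-0.21,0.22,-0.6,75],[-140,-160,0,-0.27,0.27,-0.75,75],[-140,-200,0,-0.32,0.33,-0.9,75],[-140,-251,0,-0.38,0.38,-1.05,75],[-140,-251,0,-0.43,0.43,-1.2,75],[-140,-251,0,-0.48,0.49,-1.35,75],[-140,-251,0,-0.537,0.543,-1.505,75],[-140,-251,0,-0.537,0.543,-1.505,75],[-140,-251,0,-0.537,0.543,-1.505,75],[-140,-251,0,-0.537,0.543,-1.505,75],[-140,-251,0,-0.537,0.543,-1.505,75]]]'; python3 - <<'E'
from m import *
d=img('scene')
f=cv2.cvtColor(d['frame'],cv2.COLOR_RGB2BGR)[150:330,90:450]
cv2.imwrite('pics/s11.png',cv2.resize(f,None,fx=2.2,fy=2.2,interpolation=cv2.INTER_CUBIC))
E
```

```text
t: 50.0
ee_pos: [475.8, -60.3, 296.2]
orientation: [-2.219, -2.209, 0.008]
ft_force: [0.5, -0.4, 0.4]
width: 65.8
grasp_force: 0.0
```

View pics/s11.png

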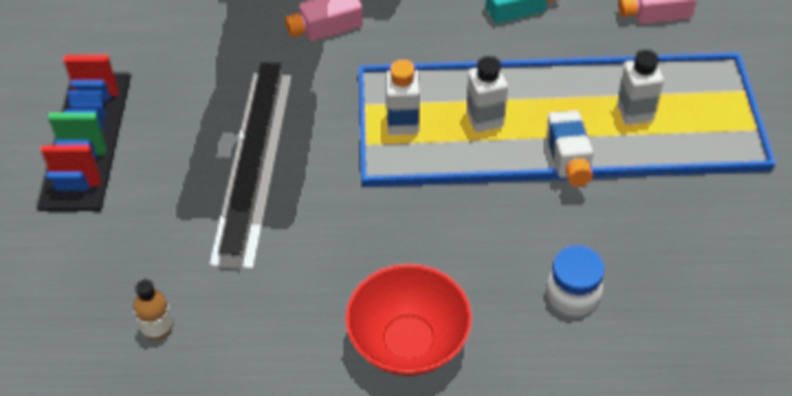

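Both red plaques stand in slots 1 and 4 at crop (90,75) and (70,167), with green between them. The predicted knock has happened, though: bottle B is tipped again at crop (570,145), with its cap toward the front lip. I'll measure it numerically and stand it up again.

```bash
python3 - <<'E'
from m import *
for n,B in(('scene',(325,185,378,245)),('top',(195,170,245,250))):
    d=img(n); H=hsv(d)
    for nm,lo,hi,z in(('cap',(5,150,90),(18,255,255),24),('band',(100,120,50),(125,255,255),42),('white',(0,0,190),(180,40,255),42)):
        m=cv2.inRange(H,np.array(lo),np.array(hi)); k=np.zeros_like(m); k[B[1]:B[3],B[0]:B[2]]=255; m&=k
        N,L,S,C=cv2.connectedComponentsWithStats(m)
        for i in range(1,N):
            if S[i,4]>=12:
                v,u=np.nonzero(L==i); w=ray(d,np.c_[u,v],z)[:,:2]
                print(n,nm,'px',C[i].round(1),'bb',S[i].tolist(),'world',w.mean(0).round(1),*[np.round(q,1) for q in cv2.minAreaRect(w.astype(np.float32))])
E
```

```text
scene cap px [352.8 227.9] bb [348, 222, 11, 13, 107] world [593.9 230.2] [593.9 230. ] [33.1 25.8] 15.1
scene band px [346.1 209. ] bb [340, 205, 15, 12, 92] world [550.5 217.1] [551.5 214.8] [24.6 44.8] 28.9
scene band px [334.4 229.2] bb [325, 226, 20, 6, 87] world [611.3 183.8] [609.3 183.8] [43.5 14.7] 88.9
scene band px [367.8 227.8] bb [359, 226, 19, 5, 85] world [608.7 261.2] [609.3 262.1] [41.9 11.8] 88.9
scene white px [346.2 202.7] bb [340, 201, 14, 5, 58] world [530.5 219.4] [531.6 220.1] [31.7 12.8] 89.0
scene white px [351.  215.8] bb [343, 212, 17, 9, 120] world [571.7 226.5] [571.2 226.5] [25.  35.1] 7.0
top cap px [216.9 179.7] bb [213, 177, 9, 7, 54] world [606.  227.9] [605.5 227.5] [17.4 22.7] 2.6
top band px [202.  189.5] bb [195, 189, 15, 2, 30] world [573.3 265. ] [573.3 265. ] [ 2.8 38.9] 1.0
top band px [235.  189.5] bb [226, 189, 19, 2, 38] world [574.9 173.6] [574.9 173.6] [ 2.8 49.9] 1.0
top band px [218.1 197.9] bb [212, 194, 13, 9, 107] world [550.5 219.5] [550.2 219.6] [22.7 33.2] 2.3
top band px [219.5 248.1] bb [195, 247, 50, 3, 103] world [412.7 209.7] [413.  209.8] [  5.4 132.3] 1.0
top white px [217.  188.6] bb [212, 185, 11, 8, 83] world [576.5 223.5] [576.9 223.6] [19.8 28.1] 1.0
top white px [217.9 205.6] bb [213, 203, 11, 6, 52] world [528.9 218.9] [528.8 218.7] [12.5 28.7] 8.2
```

```bash
python3 go.py 570 221.5 270 8.5 -40
```

```text
[281.9, 93.2, 26.0, 0.594, 0.501, -1.645]
```

```bash
python3 -m inch '[[[40,13,0,0.05,0.04,-0.13,64],[80,26,0,0.1,0.08,-0.26,64],[120,40,0,0.14,0.12,-0.39,64],[160,53,0,0.19,0.16,-0.53,64],[200,66,0,0.24,0.2,-0.66,64],[240,80,0,0.29,0.24,-0.79,64],[282,93,0,0.33,0.28,-0.92,64],[282,93,10,0.38,0.32,-1.05,64],[282,93,26,0.43,0.36,-1.18,64],[282,93,26,0.47,0.4,-1.31,64],[282,93,26,0.52,0.44,-1.44,64],[282,93,26,0.56,0.47,-1.55,64],[282,93,26,0.594,0.501,-1.645,64],[282,93,26,0.594,0.501,-1.645,64],[282,93,26,0.594,0.501,-1.645,64],[282,93,26,0.594,0.501,-1.645,64]]]'; python3 go.py 570 221.5 120 8.5 -40 570 221.5 36 8.5 -40; python3 -c "
from m import *
measure('scene')"|grep orange
```

```text
t: 51.75
ee_pos: [569.6, 221.4, 270.2]
orientation: [0.179, -2.439, 0.067]
ft_force: [-0.3, -0.4, -0.1]
width: 56.0
grasp_force: 0.0
[-96.8, 0.2, 114.9, 0.0, 0.001, -0.002]
[-150.7, 0.3, 179.3, 0.0, 0.001, -0.002]
orange px [353. 228.] z 26 [595.7 229.8] [23.6 30. ] 88.9 n 30
orange px [272. 183.] z 26 [446.7  43.8] [22.7 34.8] 88.9 n 29
```

```bash
python3 -m inch '[[[-30,0,36,0,0,0,64],[-60,0,72,0,0,0,64],[-97,0,115,0,0,0,64],[-110,0,131,0,0,0,64],[-125,0,149,0,0,0,64],[-138,0,164,0,0,0,64],[-145,0,173,0,0,0,64],[-150.7,0.3,179.3,0,0,0,64],[-150.7,0.3,179.3,0,0,0,64]]]'; python3 -m inch '[[[0,0,0,0,0,0,50],[0,0,0,0,0,0,20],[0,0,0,0,0,0,20],[0,0,0,0,0,0,20],[0,0,0,0,0,0,20],[0,0,0,0,0,0,20]]]'
```

```text
t: 52.7
ee_pos: [569.8, 221.8, 35.7]
orientation: [0.181, -2.438, 0.066]
ft_force: [0.2, -0.6, 0.4]
width: 56.4
grasp_force: 0.0
t: 53.3
ee_pos: [570.3, 222.0, 36.7]
orientation: [0.182, -2.439, 0.066]
ft_force: [1.4, 0.5, 6.3]
width: 35.6
grasp_force: 29.8
```

```bash
python3 -m inch '[[[10,0,-12,0,0,0,20],[26,0,-31,0,0,0,20],[51,0,-61,0,0,0,20],[77,0,-92,0,0,0,20],[103,0,-123,0,0,0,20],[116,0,-138,0,0,0,20],[116,0,-138,0,-0.15,0,20],[116,0,-138,0,-0.3,0,20],[116,0,-138,0,-0.45,0,20],[116,0,-138,0,-0.6,0,20],[116,0,-138,0,-0.698,0,20],[116,0,-138,0,-0.698,0,20],[116,0,-138,0,-0.698,0,20]]]'; python3 go.py 505 214 230 -85 0
```

```text
t: 54.6
ee_pos: [569.2, 221.7, 216.3]
orientation: [0.234, -3.131, 0.001]
ft_force: [0.6, 0.6, -0.7]
width: 35.8
grasp_force: 29.8
[64.6, 1.9, -13.5, -0.002, -0.001, 1.632]
```

```bash
python3 -m inch '[[[20,0,-13,0,0,0.15,20],[40,1,-13,0,0,0.3,20],[64,2,-13,0,0,0.45,20],[64,2,-13,0,0,0.6,20],[64,2,-13,0,0,0.75,20],[64,2,-13,0,0,0.9,20],[64,2,-13,0,0,1.05,20],[64,2,-13,0,0,1.2,20],[64,2,-13,0,0,1.35,20],[64,2,-13,0,0,1.5,20],[64,2,-13,0,0,1.6,20],[64,2,-13,0,0,1.6,20]]]'>/dev/null;  python3 -m inch '[[[0,0,0,0,0,0.15,20],[0,0,0,0,0,0.3,20],[0,0,0,0,0,0.45,20],[0,0,0,0,0,0.6,20],[0,0,0,0,0,0.75,20],[0,0,0,0,0,0.9,20],[0,0,0,0,0,1.05,20],[0,0,0,0,0,1.2,20],[0,0,0,0,0,1.35,20],[0,0,0,0,0,1.5,20],[0,0,0,0,0,1.6,20],[0,0,0,0,0,1.6,20]]]'; python3 go.py 504 215 220 -175 42.5; python3 -c "
from h import *
print(status.get_obs()['qpos'].round(2))"
```

```text
t: 57.0
ee_pos: [506.5, 214.3, 228.9]
orientation: [3.138, 0.144, -0.002]
ft_force: [1.1, 0.2, -0.2]
width: 36.2
grasp_force: 29.8
[-2.5, -0.9, 8.9, 0.002, -0.74, 0.004]
[ 0.38  0.33  1.81 -0.    1.01  1.86]
```

```bash
python3 -m inch '[[[-2,-1,9,0,-0.15,0,20],[-2,-1,9,0,-0.3,0,20],[-2,-1,9,0,-0.45,0,20],[-2,-1,9,0.002,-0.6,0.004,20],[-2,-1,9,0.002,-0.74,0.004,20],[-2,-1,9,0.002,-0.74,0.004,20],[-2,-1,9,0.002,-0.74,0.004,20],[-2,-1,9,0.002,-0.74,0.004,20]]]'; python3 go.py 504 215 120 -175 42.5 504 215 72 -175 42.5 504 215 65 -175 42.5
```

```text
t: 57.8
ee_pos: [503.8, 215.2, 220.8]
orientation: [2.9, 0.127, -1.12]
ft_force: [-1.1, 0.7, -1.2]
width: 36.0
grasp_force: 29.8
[67.9, 0.4, 74.5, -0.001, -0.005, 0.001]
[100.1, 0.4, 110.0, -0.001, -0.005, 0.001]
[104.8, 0.5, 115.2, -0.001, -0.005, 0.001]
```

```bash
python3 -m inch '[[[32,0,37,0,0,0,20],[68,0.4,74.5,0,-0.005,0,20],[80,0.4,88,0,-0.005,0,20],[90,0.4,99,0,-0.005,0,20],[97,0.4,106,0,-0.005,0,20],[100,0.4,110,0,-0.005,0,20],[100,0.4,110,0,-0.005,0,20]]]' | grep -E "ee_p|ft"; python3 -m inch '[[[1.3,0,1.5,0,0,0,20],[2.7,0,3,0,0,0,20],[2.7,0,3,0,0,0,20]]]'| grep -E "ee_p|ft";  python3 -m inch '[[[1,0,1.1,0,0,0,20],[2,0,2.2,0,0,0,20],[2,0,2.2,0,0,0,20]]]'| grep -E "ee_p|ft"
```

```text
ee_pos: [504.1, 214.9, 72.2]
ft_force: [-0.5, 0.1, -0.5]
ee_pos: [503.7, 214.7, 67.8]
ft_force: [-0.0, 0.1, -0.8]
ee_pos: [503.4, 214.6, 64.4]
ft_force: [0.3, 0.1, -2.1]
```

```bash
for i in 1 2; do :; done; python3 -m inch '[[[0.7,0,0.8,0,0,0,20],[1.3,0,1.5,0,0,0,20],[1.3,0,1.5,0,0,0,20]]]'| grep -E "ee_p|ft";  python3 -m inch '[[[0.5,0,0.6,0,0,0,20],[1,0,1.1,0,0,0,20],[1,0,1.1,0,0,0,20]]]'| grep -E "ee_p|ft"
```

```text
ee_pos: [503.4, 214.6, 62.4]
ft_force: [-0.4, 0.0, -2.2]
ee_pos: [503.4, 214.7, 61.0]
ft_force: [-0.4, 0.6, -0.8]
```

```bash
python3 -m inch '[[[0.5,0,0.6,0,0,0,20],[1,0,1.1,0,0,0,20],[1,0,1.1,0,0,0,20]]]'| grep -E "ee_p|ft";  python3 -m inch '[[[0.3,0,0.4,0,0,0,20],[0.7,0,0.8,0,0,0,20],[0.7,0,0.8,0,0,0,20]]]'| grep -E "ee_p|ft"
```

```text
ee_pos: [503.4, 214.7, 59.5]
ft_force: [-0.6, 0.2, -1.6]
ee_pos: [503.4, 214.7, 58.4]
ft_force: [-0.3, 0.6, -1.2]
```

```bash
python3 -m inch '[[[0.5,0,0.6,0,0,0,20],[1,0,1.1,0,0,0,20],[1,0,1.1,0,0,0,20]]]'| grep -E "ee_p|ft";  python3 -m inch '[[[0.5,0,0.6,0,0,0,20],[1,0,1.1,0,0,0,20],[1,0,1.1,0,0,0,20]]]'| grep -E "ee_p|ft"; python3 -m inch '[[[0.5,0,0.6,0,0,0,20],[1,0,1.1,0,0,0,20],[1,0,1.1,0,0,0,20]]]'| grep -E "ee_p|ft"
```

```text
ee_pos: [503.4, 214.7, 56.9]
ft_force: [-0.1, 0.8, -1.2]
ee_pos: [503.5, 214.7, 56.3]
ft_force: [0.2, -0.7, 4.9]
ee_pos: [503.7, 214.4, 56.0]
ft_force: [-0.1, -1.8, 12.0]
```

```bash
python3 -m inch '[[[-0.8,0,-0.9,0,0,0,20],[-0.8,0,-0.9,0,0,0,20],[-0.8,0,-0.9,0,0,0,43],[-0.8,0,-0.9,0,0,0,46],[-0.8,0,-0.9,0,0,0,52],[-0.8,0,-0.9,0,0,0,60],[-0.8,0,-0.9,0,0,0,60],[-0.8,0,-0.9,0,0,0,60],[-0.8,0,-10,0,0,0,60],[-0.8,0,-25,0,0,0,60],[-0.8,0,-45,0,0,0,60],[-0.8,0,-80,0,0,0,60],[-0.8,0,-120,0,0,0,60],[-0.8,0,-160,0,0,0,60],[-0.8,0,-200,0,0,0,60],[-0.8,0,-200,0,0,0,60]]]'; python3 go.py 480 -60 300 -90 0
```

```text
t: 62.8
ee_pos: [642.8, 226.7, 207.2]
orientation: [2.904, 0.125, -1.116]
ft_force: [0.1, 0.5, 0.8]
width: 52.3
grasp_force: 0.0
[-201.1, 271.6, 55.6, -0.545, 0.59, -1.413]
```

```bash
python3 -m inch '[[[-30,0,-40,0,0,0,60],[-50,40,-40,-0.05,0.06,-0.14,60],[-80,80,-20,-0.11,0.12,-0.28,60],[-110,120,0,-0.16,0.18,-0.42,60],[-140,160,20,-0.22,0.24,-0.57,60],[-170,200,35,-0.27,0.3,-0.71,60],[-201,240,55,-0.33,0.35,-0.85,60],[-201,272,55,-0.38,0.41,-0.99,60],[-201,272,55,-0.44,0.47,-1.13,60],[-201,272,55,-0.49,0.53,-1.27,60],[-201,272,55,-0.545,0.59,-1.413,60],[-201,272,55,-0.545,0.59,-1.413,60],[-201,272,55,-0.545,0.59,-1.413,60],[-201,272,55,-0.545,0.59,-1.413,60]]]'; python3 - <<'E'
from m import *
for n,B in(('scene',(255,160,450,245)),('top',(130,180,310,255))):
    d=img(n)
    for nm,lo,hi,z in(('orange',(5,150,90),(18,255,255),96),('blackcap',(0,0,0),(180,255,35),96)):
        for b in blobs(d,lo,hi,10,B): print(n,nm,'px',b.mean(0).round(1),'top-plane',ray(d,[b.mean(0)],90)[0,:2].round(1),*[np.round(q,0) for q in cv2.minAreaRect(b.astype(np.float32))[1:2]])
    for nm,lo,hi,z in(('band',(100,120,50),(125,255,255),40),):
        for b in blobs(d,lo,hi,10,B):
            if len(b)<80: print(n,nm,b.mean(0).round(1),b.min(0),b.max(0),ray(d,[b.mean(0)],40)[0,:2].round(1))
for b in blobs(img('scene'),(0,150,60),(6,255,255),30,(90,150,160,250)): print('red rack',b.min(0),b.max(0),len(b))
E
```

```text
t: 64.2
ee_pos: [476.5, -60.9, 297.6]
orientation: [-2.22, -2.215, 0.017]
ft_force: [0.2, 0.7, -0.5]
width: 52.7
grasp_force: 0.0
scene orange px [272.4 183.9] top-plane [511.2  43.2] [8. 9.]
scene orange px [344.4 180.2] top-plane [502.2 213.5] [10.  9.]
scene blackcap px [311.1 183.7] top-plane [512. 134.] [8. 4.]
scene blackcap px [382.3 180.4] top-plane [504.4 303. ] [8. 3.]
scene band [273.  203.1] [267. 200.] [279. 206.] [527.1  44.1]
scene band [342.  198.9] [336. 193.] [350. 203.] [516.5 211. ]
scene band [260.3 180.5] [255. 179.] [266. 182.] [451.2  13.4]
scene band [292.5 179.3] [279. 178.] [306. 181.] [448.6  93.8]
scene band [328. 178.] [317. 177.] [339. 179.] [445.6 182.9]
scene band [364.5 176.8] [352. 176.] [378. 178.] [443. 275.]
top orange px [216.5 214.3] top-plane [497.9 214.3] [8. 8.]
top orange px [282.7 213.2] top-plane [503.7  41.2] [7. 8.]
red rack [109. 216.] [135. 233.] 71
red rack [119. 175.] [143. 193.] 70
```

Cap positions from both cameras put the two orange bottles upright on the midline: B is about (499,214) and A about (505,42). The standers have not moved, and both red plaques are in their slots. I'm handing the job in.

```bash
python3 -c "
from h import *
print(ctrl.close_job())"
```

```text
the job is handed in; nothing more can be done
None
```

I handed the job in at about 64 s, with no verdict shown: both orange-capped bottles measured upright on the stripe beside the two standing ones, and both red plaques stood in slots 1 and 4 with the green one still in its slot. One bottle was knocked over again mid-run; I re-stood it and checked it from camera measurements only, since my picture views were used up.

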